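# Size a bushing on the taper gauge and store it by its step

## Task

Size the bushing that stands on the round plate: slide it down over the stepped taper gauge, past the light catch of the sprung balls, until it really stops on its own step, and press it home there with about 14 N, at no time pushing down on the gauge with more than 21 N. Read how many dark lines mark the step just below the seated bushing, then pull it off and put it fully down over the storage post that has the same number of dark bars. Leave the two other bushings, the jar and the brush where they are.

Things in the scene. Friction and masses are not known exactly. Their poses are not given: they have to be found in the camera images.
- bushing_a: Steel bushing (plain ring), one of three: 46 mm outside diameter, 18 mm tall, through bore of 21, 27 or 33 mm (which one has which is not told), 0.08 to 0.25 kg. Origin: centre of its underside, z up along the bore. One of the three, a different one each time, stands alone on the round plate; the other two stand on the tray.
- bushing_b: Steel bushing (plain ring), one of three: 46 mm outside diameter, 18 mm tall, through bore of 21, 27 or 33 mm (which one has which is not told), 0.08 to 0.25 kg. Origin: centre of its underside, z up along the bore. One of the three, a different one each time, stands alone on the round plate; the other two stand on the tray.
- bushing_c: Steel bushing (plain ring), one of three: 46 mm outside diameter, 18 mm tall, through bore of 21, 27 or 33 mm (which one has which is not told), 0.08 to 0.25 kg. Origin: centre of its underside, z up along the bore. One of the three, a different one each time, stands alone on the round plate; the other two stand on the tray.
- plate: Round dark steel plate, 84 mm in diameter, 4 mm thick, fixed on the bench; the bushing to be sized stands on it, within 6 mm of its centre. Origin: centre of its underside (bench height).
- stand: Fixed foot of the taper gauge: dark steel base 100 x 100 x 12 mm, on it a round aluminium collar 60 mm in diameter up to 37 mm height. Origin: centre of the underside, on the gauge's vertical axis.
- mandrel: The gauge's upright stepped steel taper. Origin: its tip, on the axis, 124 mm above the stand's origin. Stiffly sprung: pushed down with over 3 N it dips, 1 mm per 15 N, 4 mm travel. Tip cone 8 to 18 mm diameter over 10 mm, then four lands (18, 24, 30, 36 mm diameter), the upper three 11 mm long, joined by 3 mm shoulders of 45 degrees.
- seat_1 (a point): Point on the mandrel's axis, 22.5 mm below its tip: where the underside's centre of a seated size 1 bushing (21 mm bore) lies, on the shoulder between the 18 and 24 mm lands. The 24 mm land just below has ONE dark line. Three small sprung balls stand out of each upper land: they hold a bushing back some 11 mm above its seat, until pushed past with about 4 to 9 N, then drag on it a little.
- seat_2 (a point): The same for size 2 (27 mm bore): 36.5 mm below the tip, on the shoulder between the 24 and 30 mm lands. The 30 mm land just below has TWO dark lines. A bushing held 1.5 mm or more off the axis can also catch on a shoulder above its own; let loose, it centres itself.
- seat_3 (a point): The same for size 3 (33 mm bore): 50.5 mm below the tip, on the shoulder between the 30 and 36 mm lands. The 36 mm land just below, which runs down to the collar, has THREE dark lines.
- post_1: Storage post for size 1: fixed grey-painted plate 84 x 70 x 8 mm with ONE dark bar on top near its +x edge; a 16 mm steel post with coned tip rises from its middle to 36 mm above the underside. Origin: centre of the underside, on the post's axis. The three posts change places. A stored bushing rests on the plate's top, 8 mm above this origin.
- post_2: Storage post for size 2: fixed grey-painted plate 84 x 70 x 8 mm with TWO dark bars on top near its +x edge; a 16 mm steel post with coned tip rises from its middle to 36 mm above the underside. Origin: centre of the underside, on the post's axis. The three posts change places. A stored bushing rests on the plate's top, 8 mm above this origin.
- post_3: Storage post for size 3: fixed grey-painted plate 84 x 70 x 8 mm with THREE dark bars on top near its +x edge; a 16 mm steel post with coned tip rises from its middle to 36 mm above the underside. Origin: centre of the underside, on the post's axis. The three posts change places. A stored bushing rests on the plate's top, 8 mm above this origin.
- tray: Fixed flat grey tray, 80 x 190 x 4 mm, on which the two other bushings stand. Origin: centre of its underside.
- jar: Loose amber glass jar with white cap, 44 mm diameter, 60 mm tall; bystander. Origin: centre of its underside.
- brush: Loose small brush lying flat, 150 mm long along its x axis; bystander. Origin: about its middle, underside.

How it is judged:
On the way:
1. the bushing sits upright on its own step (within 3 mm in height, 5 mm of the axis), pressed down with more than 9 N (the sprung taper dips over 0.4 mm), for 0.2 s (((z of bushing_a in the frame of mandrel between -0.0255 and -0.0195 m and horizontal distance between bushing_a and mandrel below 0.005 m and angle between bushing_a's own z axis and vertical below 0.15 rad and z of mandrel in the frame of stand below 0.1236 m) or (z of bushing_b in the frame of mandrel between -0.0395 and -0.0335 m and horizontal distance between bushing_b and mandrel below 0.005 m and angle between bushing_b's own z axis and vertical below 0.15 rad and z of mandrel in the frame of stand below 0.1236 m) or (z of bushing_c in the frame of mandrel between -0.0535 and -0.0475 m and horizontal distance between bushing_c and mandrel below 0.005 m and angle between bushing_c's own z axis and vertical below 0.15 rad and z of mandrel in the frame of stand below 0.1236 m))), for 0.2 s.
At the end, for the whole second after the job is handed in: The sized bushing stands around the post whose bars match its step, flat on the plate (underside within 3 mm of the plate's top, within 10.5 mm of the post's axis, tilted under 0.1 rad), at rest; the two other bushings are within 20 mm of where they stood (((horizontal distance between bushing_a and post_1 below 0.0105 m and z of bushing_a in the frame of post_1 between 0.005 and 0.011 m and angle between bushing_a's own z axis and vertical below 0.1 rad and linear speed of bushing_a below 0.02 m/s and distance of each of bushing_b, bushing_c from where it was at the start of the episode below 0.02 m) or (horizontal distance between bushing_b and post_2 below 0.0105 m and z of bushing_b in the frame of post_2 between 0.005 and 0.011 m and angle between bushing_b's own z axis and vertical below 0.1 rad and linear speed of bushing_b below 0.02 m/s and distance of each of bushing_a, bushing_c from where it was at the start of the episode below 0.02 m) or (horizontal distance between bushing_c and post_3 below 0.0105 m and z of bushing_c in the frame of post_3 between 0.005 and 0.011 m and angle between bushing_c's own z axis and vertical below 0.1 rad and linear speed of bushing_c below 0.02 m/s and distance of each of bushing_a, bushing_b from where it was at the start of the episode below 0.02 m))); the robot touches nothing.
It fails at once if the taper is pressed down with more than 21 N (it dips over 1.2 mm) (z of mandrel in the frame of stand below 0.1228 m).
It fails at once if a bushing from the tray is moved more than 20 mm while another still stands on the round plate ((distance of bushing_a from where it was at the start of the episode above 0.02 m and ((horizontal distance between bushing_b and plate below 0.03 m and height (world z) of bushing_b below 0.03 m) or (horizontal distance between bushing_c and plate below 0.03 m and height (world z) of bushing_c below 0.03 m))) or (distance of bushing_b from where it was at the start of the episode above 0.02 m and ((horizontal distance between bushing_a and plate below 0.03 m and height (world z) of bushing_a below 0.03 m) or (horizontal distance between bushing_c and plate below 0.03 m and height (world z) of bushing_c below 0.03 m))) or (distance of bushing_c from where it was at the start of the episode above 0.02 m and ((horizontal distance between bushing_a and plate below 0.03 m and height (world z) of bushing_a below 0.03 m) or (horizontal distance between bushing_b and plate below 0.03 m and height (world z) of bushing_b below 0.03 m)))).
It fails at once if the jar or the brush is moved more than 30 mm (distance of any of jar, brush from where it was at the start of the episode above 0.03 m).
It also fails if it takes over 59 s, if anything falls off the work surface, if the arm or the gripper's body presses on something with over 40 N, if the wrist force passes 120 N, or if a joint passes its speed limit or range.

## Robot

A 6-joint arm with a two-finger parallel gripper is mounted at the origin on the work surface. World frame = base frame: x ahead of the robot, y to its left, z up, the work surface at z = 0. Lengths are in m, angles in rad, forces in N, time in s.
With the tool pointing down it reaches from about 0.25 to 0.725 m from the base axis. Payload 4 kg.
Tool frame: the origin (TCP) lies on the centre line of the jaws, within the pads' length; the fingertips stand 11 mm ahead of it and the grasp point (between the pads) lies 8 mm behind it; z points along the fingers, x is the direction in which the jaws open and shut, and the axes are right-handed (so a half turn about z gives the same grasp; the last joint's range is limited). The gripper opens to 85 mm and grips with 20 to 120 N. Pads are 22 mm wide; open, the fingers measure 114 mm over their backs; the gripper's body (76 mm by 85 mm) begins 54 mm behind the grasp point. The pads swing forward as they close: fully open they stand 13 mm farther back than shut.
Start: joints at [1.177, 0.241, 0.005, 1.335, 0, 1.571], TCP at [0.192, 0.462, 0.205] pointing down, gripper open.
Joint ranges: [-2.72, 2.72], [-1.05, 1.87], [-1.09, 1.28], [-1.99, 2.15], [-1.42, 1.44], [-3.14, 3.14]. Speed limits (rad/s): [2.79, 2.79, 3.14, 3.14, 3.14, 3.14].

## Interface

Orientations are given as a unit quaternion [x, y, z, w].
In Python, from workcell import bot, viewer, order gives the robot as it stands. The module is installed in compiled form; this text tells all that it offers.
- The arm moves only by the tool send_rows, never from a script. Its argument "increments" is a list that holds one entry, the list of rows, each a list of 4 numbers: the shift along the tool's x, y, z in m, then the turn about the tool's z in degrees. A call has exactly 8 rows; each row shifts and turns the pose as measured when the row begins, along the tool's axes as they then stand; what a row does not reach is not made up. A row lasts 1/10 s, in which the tool goes at most 50 mm and 8.59 degrees, less where a joint would pass 70% of its speed; a pose out of reach is approached as far as the arm can. A call is refused whole if a number of a shift passes 0.05 or a number of a turn 8.59, either way. A call with a gripper value outside its range is refused whole. "hand" is the closure, from -1 (fully open) to 1 (shut), so that 0 is half open, set as the call begins (left out, the last holds). The fingers move at their own pace and stop on an object; the grip force is fixed at half the most. Time passes only in rows, so rows that do not move let the fingers close, or fill a call up. It gives the time, the measured TCP pose, the force and the opening at its end, in the units of the state.
- bot.get_obs(): the state, without advancing time (a new reading comes with each control period).
- viewer.camera(name): name is "side" or "top" or "wrist"; returns a dict with "image" (400x640x3 uint8, red, green, blue), "range_z" (400x640 float32, m along the optical axis (not along the pixel's ray), 0 where there is no reading), "camera_matrix" (3x3 intrinsics, pixels), "eye" and "rotation" of the camera in the world. Camera axes: x right, y down, z forward; pixel columns grow to the right and rows downward; lengths in m; the calibration is good to about 2 mm. A picture is of the moment at which its call begins.
- order.job_done(): hands the job in, once; it reports no verdict.
The state is a dict: "clock": time; "joint_pos": joint angles; "joint_vel": joint speeds; "tau": joint torques, N m; "eef_pos": TCP position; "tool_rot": TCP orientation; "ft_force": force on the tool from outside, world axes, zero at the start; "ft_torque": the same for the moment, N m; "grip_width": finger opening in m.
Only numpy, scipy, OpenCV 4.12 (cv2) and the standard library are available. Lean on these libraries where they do the work, as an engineer would, in place of code of your own. Each camera call takes 0.05 s, during which the arm holds its last target.

## Working session

There is one attempt and no reset: what is moved stays moved. The work goes in short steps, Python scripts to look and compute and a tool call to move; the robot and the scene stay as the last step left them, time stands still between calls to the robot, and variables do not carry over. Pictures are saved under pics/ and viewed, and the job is handed in when it is done.

Besides the shell and the picture viewer there is one more tool, called after ">>>" by a JSON object that holds its "name" and its "arguments", one argument or row to a line. send_rows: Moves the arm, as the interface text tells. Its arguments: {"type":"object","properties":{"increments":{"type":"array","items":{"type":"array","items":{"type":"array","items":{"type":"number"}}}},"hand":{"type":"number"}},"required":["increments"]}

```bash
mkdir -p pics; ls; cat > h.py <<'E'
import numpy as np,cv2,sys
from workcell import bot,viewer,order
def grab(name,tag):
    c=viewer.camera(name); np.savez(f'pics/{tag}.npz',**{k:np.asarray(v) for k,v in c.items()})
    cv2.imwrite(f'pics/{tag}.png',cv2.cvtColor(c['image'],cv2.COLOR_RGB2BGR)); return c
def cloud(c):
    K=np.asarray(c['camera_matrix']);z=np.asarray(c['range_z'],float)
    v,u=np.mgrid[:z.shape[0],:z.shape[1]]
    P=np.stack([(u-K[0,2])/K[0,0]*z,(v-K[1,2])/K[1,1]*z,z],-1)
    P=P@np.asarray(c['rotation']).T+np.asarray(c['eye']); P[z==0]=np.nan
    return P
def ray(c,u,v,h):
    K=np.asarray(c['camera_matrix']);d=np.asarray(c['rotation'])@np.array([(u-K[0,2])/K[0,0],(v-K[1,2])/K[1,1],1.])
    e=np.asarray(c['eye']);return e+d*(h-e[2])/d[2]
E
python3 - <<'E'
from h import *
for n in ['side','top','wrist']:
    c=grab(n,n+'0'); print(n,np.round(c['eye'],3),np.round(c['rotation'],3).tolist(),np.round(c['camera_matrix'],1).tolist())
o=bot.get_obs();print({k:np.round(v,3) for k,v in o.items()})
E
```

```text
pics
side [ 0.105 -0.49   0.579] [0.812, -0.349, 0.176, -0.434] [[397.8, 0.0, 321.5], [0.0, 397.8, 200.4], [0.0, 0.0, 1.0]]
top [0.476 0.035 1.127] [-0.702, 0.709, -0.051, 0.043] [[403.8, 0.0, 317.4], [0.0, 403.8, 202.4], [0.0, 0.0, 1.0]]
wrist [0.128 0.489 0.372] [0.824, 0.55, 0.077, 0.116] [[345.6, 0.0, 315.1], [0.0, 345.6, 200.3], [0.0, 0.0, 1.0]]
{'clock': np.float64(0.15), 'joint_pos': array([1.177, 0.241, 0.004, 1.335, 0.   , 1.571]), 'joint_vel': array([ 0.   , -0.004,  0.004,  0.   ,  0.001,  0.   ]), 'tau': array([ 1.0000e-03, -3.7264e+01,  2.5264e+01,  1.2000e-02,  0.0000e+00,
        0.0000e+00]), 'eef_pos': array([0.192, 0.461, 0.204]), 'tool_rot': array([ 0.832,  0.555, -0.001,  0.   ]), 'ft_force': array([-0.569,  0.905, -0.32 ]), 'ft_torque': array([ 0.009, -0.012,  0.045]), 'grip_width': np.float64(0.085)}
```

```bash
sed -i "s/np.asarray(c\['rotation'\])/Rm(c)/g" h.py; cat >> h.py <<'E'
from scipy.spatial.transform import Rotation
def Rm(c): return Rotation.from_quat(np.asarray(c['rotation'])).as_matrix()
E

```

```text
(no output)
```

View pics/top0.png

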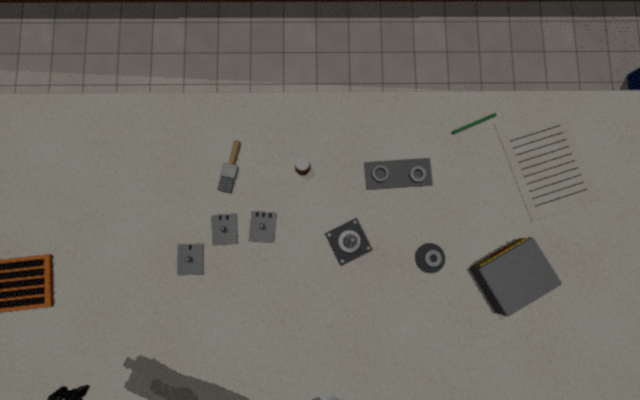

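View pics/side0.png

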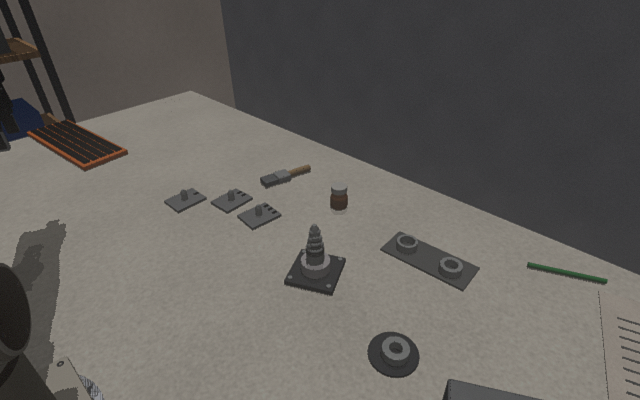

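View pics/wrist0.png

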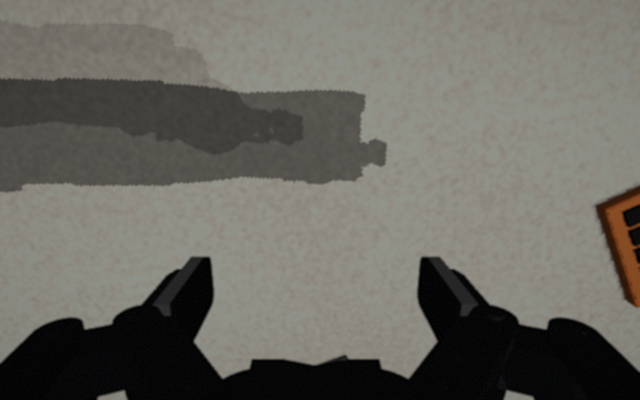

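The top view shows the plate with its bushing at (432,258), the gauge at (348,241), and the 1, 2 and 3-bar posts at (190,259), (224,229) and (263,226). The tray is at (398,173), the jar at (303,167), the brush at (230,167), and a grey box at (515,275). Next I'll measure positions.

```bash
python3 - <<'E'
from h import *
c=dict(np.load('pics/top0.npz'));im=cv2.cvtColor(c['image'],cv2.COLOR_RGB2BGR)
a=cv2.resize(im[205:305,165:285],None,fx=3.3,fy=3.3,interpolation=cv2.INTER_CUBIC)
b=cv2.resize(im[205:305,330:450],None,fx=3.3,fy=3.3,interpolation=cv2.INTER_CUBIC)
cv2.imwrite('pics/z.png',np.vstack([np.hstack([a,b])]))
P=cloud(c)
for n,u,v in [('bench',300,300),('box',515,275),('plate',418,258),('bush',433,251),('tip',351,240),('post1',188,259),('pl1',198,268),('post2',223,229),('post3',261,226),('tray',399,174),('jar',302,164)]:
    print(n,np.round(P[v,u],4))
# raised objects: connected components
z=P[...,2]
s=dict(np.load('pics/side0.npz'));Q=cloud(s)
for C,nm in((P,'top'),(Q,'side')):
    for lo,hi,lab in((.006,.011,'postplates'),(.019,.0235,'ringtop'),(.035,.1,'gaugebody'),(.105,.13,'tip'),(.026,.04,'poststip'),(.10,.4,'box')):
        m=((C[...,2]>lo)&(C[...,2]<hi)&(C[...,0]>.2)&(C[...,0]<.75)).astype(np.uint8)
        n,L,st,ce=cv2.connectedComponentsWithStats(m)
        for i in range(1,n):
            if st[i,4]>=4:
                X=C[L==i]; print(nm,lab,st[i,4],np.round(ce[i]),np.round(X.min(0),3),np.round(X.max(0),3),'mean',np.round(X.mean(0),4))
E
```

```text
bench [ 0.3578  0.0711 -0.0006]
box [ 0.423  -0.4838  0.0795]
plate [ 0.4681 -0.256   0.0012]
bush [ 0.4868 -0.2932  0.0196]
tip [ 0.5147 -0.0596  0.1255]
post1 [0.4717 0.3685 0.0339]
pl1 [0.447  0.3491 0.0058]
post2 [0.5509 0.2765 0.0362]
post3 [0.5582 0.1746 0.0343]
tray [ 0.7046 -0.2111  0.005 ]
jar [0.7227 0.0623 0.0604]
top postplates 4 [388. 162.] [ 0.736 -0.184  0.006] [ 0.742 -0.18   0.008] mean [ 0.7399 -0.1821  0.0069]
top postplates 4 [426. 162.] [ 0.735 -0.294  0.006] [ 0.744 -0.287  0.008] mean [ 0.7398 -0.2904  0.0069]
top postplates 4 [404. 167.] [ 0.721 -0.229  0.006] [ 0.727 -0.22   0.008] mean [ 0.725  -0.2242  0.007 ]
top postplates 4 [378. 170.] [ 0.713 -0.152  0.006] [ 0.722 -0.149  0.007] mean [ 0.7177 -0.1509  0.0067]
top postplates 4 [234. 180.] [0.687 0.252 0.006] [0.696 0.255 0.01 ] mean [0.6916 0.254  0.0085]
top postplates 4 [403. 179.] [ 0.687 -0.224  0.006] [ 0.692 -0.219  0.009] mean [ 0.6896 -0.2207  0.0074]
top postplates 4 [398. 186.] [ 0.667 -0.209  0.006] [ 0.672 -0.204  0.008] mean [ 0.6697 -0.2073  0.007 ]
top postplates 515 [262. 226.] [0.516 0.
[... 11498 characters left out ...]
0.3676 0.0314]
side poststip 24 [230. 192.] [0.544 0.272 0.026] [0.556 0.282 0.037] mean [0.55   0.276  0.0311]
side poststip 101 [338. 198.] [0.703 0.039 0.026] [0.738 0.077 0.04 ] mean [0.7142 0.0523 0.0325]
side poststip 30 [258. 207.] [0.551 0.167 0.026] [0.563 0.179 0.038] mean [0.556  0.171  0.0309]
side poststip 354 [315. 265.] [ 0.484 -0.094  0.026] [ 0.545 -0.035  0.04 ] mean [ 0.505  -0.0743  0.0354]
side box 3440 [28. 31.] [0.381 1.571 0.1  ] [0.75  2.068 0.372] mean [0.5748 1.8604 0.2196]
side box 524 [  7. 108.] [0.2   0.434 0.245] [0.228 0.525 0.378] mean [0.2131 0.4925 0.2965]
side box 138 [314. 232.] [ 0.502 -0.076  0.1  ] [ 0.523 -0.058  0.125] mean [ 0.5112 -0.0685  0.1118]
```

View pics/z.png

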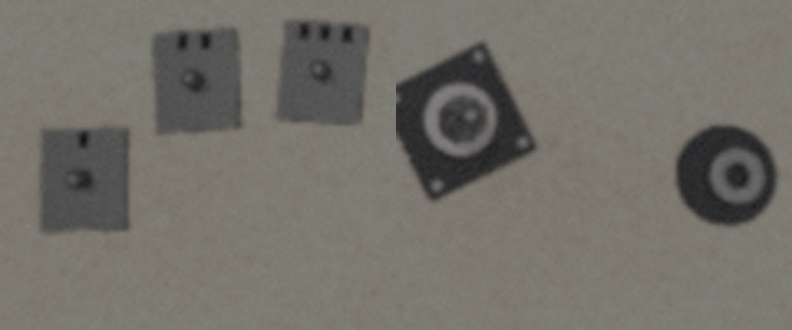

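Cross-checks against known sizes hold: ring top at 22 mm, tip about 124 mm, post plates 8 mm. The bushing is near (0.467, -0.293), the gauge near (0.515, -0.063) and post 1 near (0.472, 0.371). The bore looks like about 21 mm. First I'll square the tool to the world axes.

>>> {"name": "send_rows", "arguments": {
  "increments": [
    [[0,0,0,8.4],[0,0,0,8.4],[0,0,0,8.4],[0,0,0,8.4],[0,0,0,8.4],[0,0,0,8.4],[0,0,0,8.4],[0,0,0,8.4]]
  ],
  "hand": -1
}}

```text
clock: 0.95
eef_pos: [0.1907, 0.4589, 0.2006]
tool_rot: [1.0, -0.013, -0.002, 0.004]
ft_force: [-0.8, 1.3, -0.7]
grip_width: 0.0853
```

>>> {"name": "send_rows", "arguments": {
  "increments": [
    [[0.02,0.045,0,-1.5],[0.018,0.05,-0.002,0],[0.018,0.05,0,0],[0.018,0.05,0,0],[0.018,0.05,0,0],[0.018,0.05,0,0],[0.018,0.05,0,0],[0.018,0.05,0,0]]
  ]
}}

```text
clock: 1.75
eef_pos: [0.3287, 0.0825, 0.2026]
tool_rot: [1.0, 0.007, -0.001, 0.005]
ft_force: [1.0, 0.5, 0.1]
grip_width: 0.0856
```

```bash
python3 - <<'E'
from h import *
o=bot.get_obs();print({k:np.round(v,4) for k,v in o.items() if k in('clock','joint_pos','eef_pos','tool_rot','ft_force')})
E
```

```text
{'clock': np.float64(1.75), 'joint_pos': array([ 0.2546, -0.0768, -0.3513,  1.3015, -0.0089,  1.8122]), 'eef_pos': array([0.3287, 0.0825, 0.2026]), 'tool_rot': array([ 1.    ,  0.0066, -0.0014,  0.005 ]), 'ft_force': array([0.9991, 0.5341, 0.1182])}
```

>>> {"name": "send_rows", "arguments": {
  "increments": [
    [[0.018,0.05,0,0],[0.018,0.05,0,0],[0.018,0.05,0,0],[0.018,0.05,0,0],[0.018,0.05,0,0],[0.018,0.05,0,0],[0.016,0.045,0,0],[0.01,0.025,0,0]]
  ]
}}

```text
clock: 2.55
eef_pos: [0.4579, -0.2753, 0.2047]
tool_rot: [1.0, 0.004, -0.0, 0.004]
ft_force: [0.3, 0.3, 0.4]
grip_width: 0.0857
```

```bash
python3 - <<'E'
from h import *
c=grab('wrist','w1')
o=bot.get_obs();print({k:np.round(v,4) for k,v in o.items() if k in('clock','joint_pos','eef_pos','tool_rot','ft_force')})
P=cloud(c);m=((P[...,2]>.016)&(P[...,2]<.027)).astype(np.uint8)
n,L,st,ce=cv2.connectedComponentsWithStats(m)
for i in range(1,n):
    if st[i,4]>200: X=P[L==i];print(st[i],X.min(0),X.max(0),X.mean(0))
E
```

```text
{'clock': np.float64(2.6), 'joint_pos': array([-0.5392,  0.3087,  0.0958,  1.3516, -0.0091,  1.0265]), 'eef_pos': array([ 0.4591, -0.2782,  0.2042]), 'tool_rot': array([1.0e+00, 2.5e-03, 4.0e-04, 5.5e-03]), 'ft_force': array([ 3.2357, -3.7663,  0.6382])}
[ 552   22   53   53 1182] [ 0.68335913 -0.17963808  0.01600424] [ 0.72994096 -0.13451044  0.02339349] [ 0.70579019 -0.15685189  0.02020733]
[ 529  137   48   45 1161] [ 0.68047897 -0.28540887  0.01602061] [ 0.72613212 -0.23971329  0.02319322] [ 0.7030466  -0.26216247  0.02033236]
[ 304  166   43   43 1154] [ 0.44709068 -0.31632255  0.01613019] [ 0.49145836 -0.2710488   0.02360344] [ 0.46935645 -0.2928071   0.02070088]
[205 271 109  50 471] [ 0.33157993 -0.45241883  0.01600067] [ 0.45722521 -0.39303371  0.02699005] [ 0.3950022  -0.41886017  0.02159711]
```

View pics/w1.png

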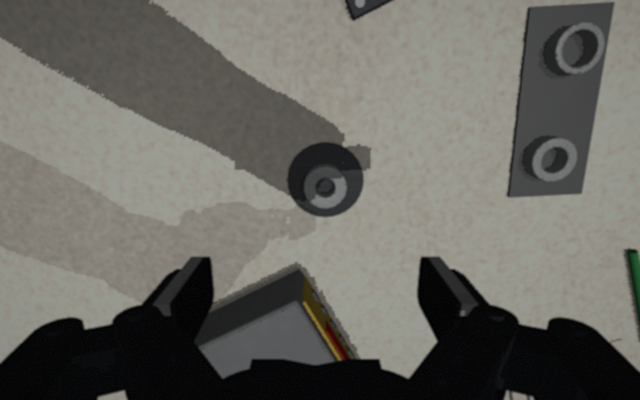

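The wrist view has the bushing at (325,187), which casts to (0.469, -0.2935). That agrees with the top view, and its bore is the smallest of the three. Descending now.

>>> {"name": "send_rows", "arguments": {
  "increments": [
    [[0.009,0.015,0.02,0],[0,0,0.03,0],[0,0,0.03,0],[0,0,0.03,0],[0,0,0.02,0],[0,0,0.01,0],[0,0,0.0,0],[0,0,0,0]]
  ]
}}

```text
clock: 3.4
eef_pos: [0.4681, -0.2971, 0.0577]
tool_rot: [1.0, 0.0, -0.001, 0.005]
ft_force: [0.2, 0.8, -0.2]
grip_width: 0.0855
```

>>> {"name": "send_rows", "arguments": {
  "increments": [
    [[0,-0.004,0.012,0],[0,0,0.012,0],[0,0,0.008,0],[0,0,0.004,0],[0,0,0.002,0],[0,0,0.0,0],[0,0,0.0,0],[0,0,0,0]]
  ]
}}

```text
clock: 4.2
eef_pos: [0.4709, -0.2946, 0.0202]
tool_rot: [1.0, 0.0, 0.002, 0.007]
ft_force: [0.4, 0.0, 0.4]
grip_width: 0.0852
```

```bash
python3 - <<'E'
from h import *
o=bot.get_obs();print({k:np.round(v,4) for k,v in o.items() if k in('clock','joint_pos','eef_pos','tool_rot','ft_force')})
E
```

```text
{'clock': np.float64(4.2), 'joint_pos': array([-0.5539,  0.486 , -0.1472,  0.9266, -0.0086,  1.0159]), 'eef_pos': array([ 0.4709, -0.2946,  0.0202]), 'tool_rot': array([1.0e+00, 5.0e-04, 2.5e-03, 6.6e-03]), 'ft_force': array([0.369 , 0.0174, 0.4015])}
```

>>> {"name": "send_rows", "arguments": {
  "increments": [
    [[-0.002,-0.001,0.002,0],[0,0,0.001,0],[0,0,0,0],[0,0,0,0],[0,0,0,0],[0,0,0,0],[0,0,0,0],[0,0,0,0]]
  ],
  "hand": 1
}}

```text
clock: 5.0
eef_pos: [0.4694, -0.294, 0.0179]
tool_rot: [1.0, 0.0, 0.003, 0.007]
ft_force: [-0.1, 0.1, -0.5]
grip_width: 0.0004
```

```bash
python3 - <<'E'
from h import *
c=grab('wrist','w2');grab('side','s2')
o=bot.get_obs();print({k:np.round(v,4) for k,v in o.items()})
E
```

```text
{'clock': np.float64(5.1), 'joint_pos': array([-0.5545,  0.4847, -0.1568,  0.9164, -0.0086,  1.0155]), 'joint_vel': array([-0.0017, -0.0012, -0.0003,  0.0018, -0.0011, -0.0015]), 'tau': array([-8.00000e-04, -4.44969e+01,  2.11339e+01, -9.63000e-02,
       -2.79000e-02,  0.00000e+00]), 'eef_pos': array([ 0.4694, -0.294 ,  0.0179]), 'tool_rot': array([1.0e+00, 4.0e-04, 3.3e-03, 7.1e-03]), 'ft_force': array([-0.0101,  0.0909,  0.3748]), 'ft_torque': array([ 0.0502, -0.0097,  0.0164]), 'grip_width': np.float64(0.0001)}
```

View pics/w2.png

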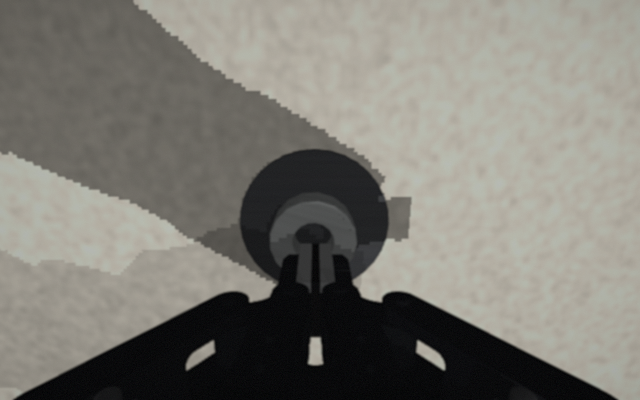

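```bash
python3 - <<'E'
from h import *
c=dict(np.load('pics/s2.npz'));im=cv2.cvtColor(c['image'],cv2.COLOR_RGB2BGR)
cv2.imwrite('pics/s2z.png',cv2.resize(im[250:400,300:500],None,fx=4,fy=4,interpolation=cv2.INTER_CUBIC))
P=cloud(dict(np.load('pics/w2.npz')))
m=((P[...,2]>.016)&(P[...,2]<.027)).astype(np.uint8)
n,L,st,ce=cv2.connectedComponentsWithStats(m)
for i in range(1,n):
    if st[i,4]>200: X=P[L==i];print(st[i],X.min(0),X.max(0),X.mean(0))
E
```

```text
[ 270  198   88   70 3212] [ 0.44668563 -0.30798724  0.01602684] [ 0.4921495  -0.27089537  0.02299778] [ 0.46892654 -0.28559886  0.02065963]
```

View pics/s2z.png

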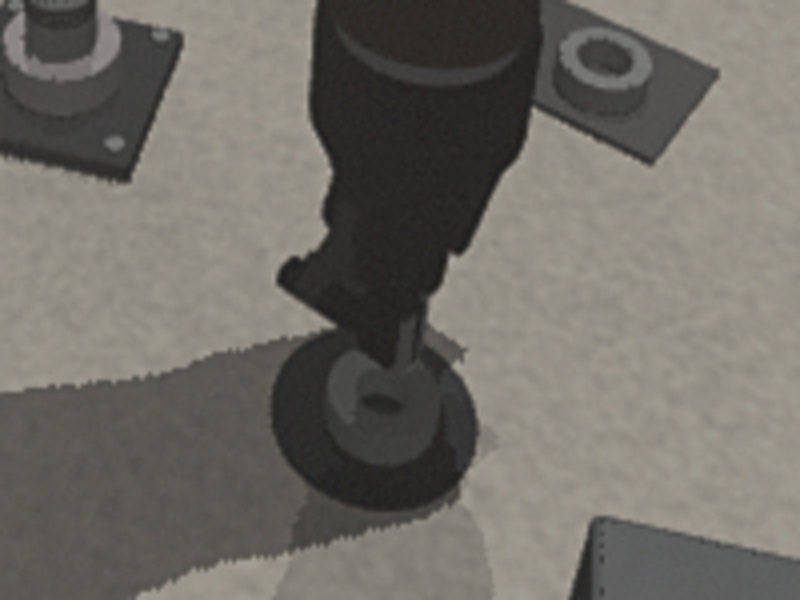

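```bash
python3 - <<'E'
from h import *
C=dict(np.load('pics/s2.npz'));P=cloud(C)
for v in range(322,352,2):
    print(v,[tuple(np.round(P[v,u]*1000).astype(int)) for u in (392,396,400,404,407)])
print('W')
C=dict(np.load('pics/w2.npz'));P=cloud(C); print(C['eye'])
for v in range(230,300,6):
    print(v,[tuple(np.round(P[v,u]*1000)) for u in (302,309,316,324,330,345)])
E
```

```text
322 [(np.int64(450), np.int64(-291), np.int64(98)), (np.int64(454), np.int64(-295), np.int64(97)), (np.int64(452), np.int64(-303), np.int64(106)), (np.int64(464), np.int64(-303), np.int64(95)), (np.int64(472), np.int64(-304), np.int64(89))]
324 [(np.int64(444), np.int64(-295), np.int64(102)), (np.int64(450), np.int64(-298), np.int64(99)), (np.int64(453), np.int64(-303), np.int64(101)), (np.int64(464), np.int64(-304), np.int64(91)), (np.int64(475), np.int64(-303), np.int64(81))]
326 [(np.int64(430), np.int64(-303), np.int64(118)), (np.int64(449), np.int64(-299), np.int64(96)), (np.int64(453), np.int64(-303), np.int64(96)), (np.int64(461), np.int64(-305), np.int64(91)), (np.int64(531), np.int64(-275), np.int64(0))]
328 [(np.int64(431), np.int64(-303), np.int64(113)), (np.int64(442), np.int64(-303), np.int64(102)), (np.int64(453), np.int64(-304), np.int64(92)), (np.int64(466), np.int64(-303), np.int64(80)), (np.int64(526), np.int64(-278), np.int64(2))]
330 [(np.int64(431), np.int64(-304), np.int64(109)), (np.int64(442), np.int64(-304), np.int64(98)), (np.int64(460), np.int64(-300), np.i
[... 6128 characters left out ...]
466.0), np.float64(-281.0), np.float64(88.0)), (np.float64(468.0), np.float64(-281.0), np.float64(87.0)), (np.float64(470.0), np.float64(-285.0), np.float64(81.0)), (np.float64(473.0), np.float64(-281.0), np.float64(88.0)), (np.float64(475.0), np.float64(-281.0), np.float64(88.0)), (np.float64(479.0), np.float64(-279.0), np.float64(90.0))]
296 [(np.float64(466.0), np.float64(-281.0), np.float64(91.0)), (np.float64(468.0), np.float64(-281.0), np.float64(90.0)), (np.float64(470.0), np.float64(-288.0), np.float64(80.0)), (np.float64(473.0), np.float64(-281.0), np.float64(91.0)), (np.float64(474.0), np.float64(-280.0), np.float64(92.0)), (np.float64(479.0), np.float64(-281.0), np.float64(91.0))]
```

The gripper shut on nothing (width 0). Depth in both views puts the fingertips at z ≈ 0.049, while the reported TCP is 0.018, so the tips are about 31 mm behind the reported TCP rather than 11 mm ahead. x and y agree. I'll trust the cameras, set a part opening and measure the tips again.

>>> {"name": "send_rows", "arguments": {
  "increments": [
    [[0,0,0,0],[0,0,0,0],[0,0,0,0],[0,0,0,0],[0,0,0,0],[0,0,0,0],[0,0,0,0],[0,0,0,0]]
  ],
  "hand": -0.4
}}

```text
clock: 5.9
eef_pos: [0.4694, -0.294, 0.0179]
tool_rot: [1.0, 0.0, 0.003, 0.007]
ft_force: [-0.1, -1.2, 0.1]
grip_width: 0.0599
```

```bash
python3 - <<'E'
from h import *
c=grab('side','s3');d=grab('wrist','w3')
o=bot.get_obs();print({k:np.round(v,4) for k,v in o.items() if k in('clock','eef_pos','tool_rot','ft_force','grip_width')})
z=o['eef_pos'][2]
a=cv2.cvtColor(c['image'],cv2.COLOR_RGB2BGR)[260:400,310:480];b=cv2.cvtColor(d['image'],cv2.COLOR_RGB2BGR)[150:400,180:460]
cv2.imwrite('pics/c3.png',np.hstack([cv2.resize(a,(400,330)),cv2.resize(b,(370,330))]))
for n,C in(('s',c),('w',d)):
    P=cloud(C);x=P[...,0];y=P[...,1]
    for s in(-1,1):
        m=(P[...,2]>.03)&(P[...,2]<.14)&(y>-.31)&(y<-.272)&(s*(x-.469)>.02)&(s*(x-.469)<.05)
        X=P[m]; print(n,s,len(X),np.round(np.percentile(X,[0,1,3,10],axis=0),3).tolist() if len(X) else '')
E
```

```text
{'clock': np.float64(6.0), 'eef_pos': array([ 0.4694, -0.294 ,  0.0179]), 'tool_rot': array([1.0e+00, 4.0e-04, 3.3e-03, 7.1e-03]), 'ft_force': array([0.0172, 0.7707, 0.4854]), 'grip_width': np.float64(0.0601)}
s -1 454 [[0.423, -0.309, 0.049], [0.424, -0.309, 0.053], [0.424, -0.309, 0.057], [0.425, -0.308, 0.063]]
s 1 301 [[0.489, -0.309, 0.05], [0.49, -0.309, 0.05], [0.491, -0.308, 0.052], [0.496, -0.304, 0.056]]
w -1 10126 [[0.419, -0.305, 0.048], [0.419, -0.303, 0.052], [0.419, -0.301, 0.057], [0.42, -0.296, 0.068]]
w 1 9398 [[0.489, -0.305, 0.048], [0.489, -0.302, 0.053], [0.49, -0.299, 0.057], [0.492, -0.295, 0.068]]
```

View pics/c3.png

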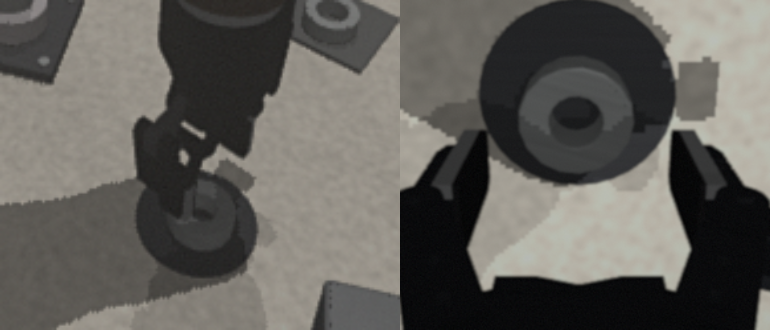

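>>> {"name": "send_rows", "arguments": {
  "increments": [
    [[0,0,0.008,0],[0,0,0.01,0],[0,0,0.01,0],[0,0,0.004,0],[0,0,0.0,0],[0,0,0,0],[0,0,0,0],[0,0,0,0]]
  ]
}}

```text
clock: 6.8
eef_pos: [0.4688, -0.2941, -0.0181]
tool_rot: [1.0, 0.0, 0.002, 0.007]
ft_force: [-0.5, -0.3, -1.0]
grip_width: 0.0595
```

```bash
python3 - <<'E'
from h import *
c=grab('side','s4');d=grab('wrist','w4')
o=bot.get_obs();print({k:np.round(v,4) for k,v in o.items() if k in('clock','eef_pos','tool_rot','ft_force','grip_width')})
a=cv2.cvtColor(c['image'],cv2.COLOR_RGB2BGR)[260:400,310:480];b=cv2.cvtColor(d['image'],cv2.COLOR_RGB2BGR)[150:400,180:460]
cv2.imwrite('pics/c4.png',np.hstack([cv2.resize(a,(400,330)),cv2.resize(b,(370,330))]))
P=cloud(c);x=P[...,0];y=P[...,1]
for s in(-1,1):
        m=(P[...,2]>.008)&(P[...,2]<.14)&(y>-.31)&(y<-.272)&(s*(x-.469)>.027)&(s*(x-.469)<.04)
        X=P[m]; print(s,len(X),np.round(np.percentile(X,[0,1,3,10],axis=0),3).tolist() if len(X) else '')
E
```

```text
{'clock': np.float64(6.9), 'eef_pos': array([ 0.4689, -0.2941, -0.018 ]), 'tool_rot': array([1.0e+00, 4.0e-04, 2.4e-03, 6.6e-03]), 'ft_force': array([ 0.2146, -0.3661, -0.7204]), 'grip_width': np.float64(0.0595)}
-1 440 [[0.429, -0.31, 0.017], [0.429, -0.309, 0.019], [0.429, -0.308, 0.024], [0.43, -0.306, 0.038]]
1 211 [[0.496, -0.309, 0.013], [0.496, -0.308, 0.014], [0.496, -0.305, 0.016], [0.497, -0.303, 0.019]]
```

View pics/c4.png

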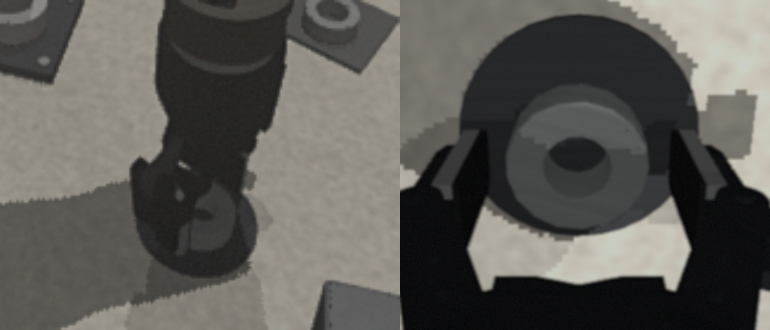

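At reported z = -0.018 there is no contact and the tips show at about 13.5 mm, which confirms the offset of about +31.5 mm. Going 5 mm lower, then closing.

>>> {"name": "send_rows", "arguments": {
  "increments": [
    [[0,0,0.003,0],[0,0,0.0015,0],[0,0,0,0],[0,0,0,0],[0,0,0,0],[0,0,0,0],[0,0,0,0],[0,0,0,0]]
  ],
  "hand": 1
}}

```text
clock: 7.7
eef_pos: [0.4692, -0.2944, -0.0205]
tool_rot: [1.0, 0.0, 0.003, 0.007]
ft_force: [-0.8, 0.1, 0.9]
grip_width: 0.0431
```

```bash
python3 - <<'E'
from h import *
d=grab('wrist','w5')
o=bot.get_obs();print({k:np.round(v,4) for k,v in o.items() if k in('clock','eef_pos','tool_rot','ft_force','ft_torque','grip_width')})
P=cloud(d);m=((P[...,2]>.018)&(P[...,2]<.027)).astype(np.uint8)
n,L,st,ce=cv2.connectedComponentsWithStats(m)
for i in range(1,n):
    if st[i,4]>200: X=P[L==i];print(st[i],X.min(0),X.max(0),X.mean(0))
E
```

```text
{'clock': np.float64(7.75), 'eef_pos': array([ 0.4692, -0.2944, -0.0205]), 'tool_rot': array([1.0e+00, 4.0e-04, 3.1e-03, 7.1e-03]), 'ft_force': array([-0.4964,  0.6834,  2.118 ]), 'ft_torque': array([ 0.0766,  0.107 , -0.0664]), 'grip_width': np.float64(0.0433)}
[ 225  225  182  102 7790] [ 0.43471392 -0.31648594  0.01800079] [ 0.50530064 -0.27074102  0.02699484] [ 0.47000298 -0.29151304  0.0209914 ]
```

View pics/w5.png

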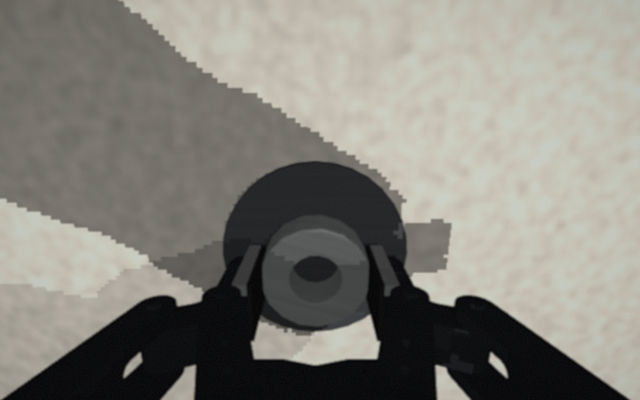

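>>> {"name": "send_rows", "arguments": {
  "increments": [
    [[0,0,-0.005,0],[0,0,-0.008,0],[0,0,-0.01,0],[0,0,-0.01,0],[0,0,-0.01,0],[0,0,-0.01,0],[0,0,0,0],[0,0,0,0]]
  ]
}}

```text
clock: 8.55
eef_pos: [0.469, -0.2936, 0.0374]
tool_rot: [1.0, 0.0, 0.003, 0.007]
ft_force: [0.3, -0.1, -1.8]
grip_width: 0.0432
```

```bash
python3 - <<'E'
from h import *
c=grab('side','s6');d=grab('wrist','w6')
o=bot.get_obs();print({k:np.round(v,4) for k,v in o.items() if k in('clock','eef_pos','tool_rot','ft_force','ft_torque','grip_width')})
a=cv2.cvtColor(c['image'],cv2.COLOR_RGB2BGR)[240:400,310:480];b=cv2.cvtColor(d['image'],cv2.COLOR_RGB2BGR)[150:400,180:460]
cv2.imwrite('pics/c6.png',np.hstack([cv2.resize(a,(425,400)),cv2.resize(b,(375,400))]))
E
```

```text
{'clock': np.float64(8.65), 'eef_pos': array([ 0.4689, -0.2936,  0.037 ]), 'tool_rot': array([1.0e+00, 4.0e-04, 3.2e-03, 7.1e-03]), 'ft_force': array([ 0.2893, -0.3032, -1.6649]), 'ft_torque': array([-0.0434,  0.0495,  0.0558]), 'grip_width': np.float64(0.0434)}
```

View pics/c6.png

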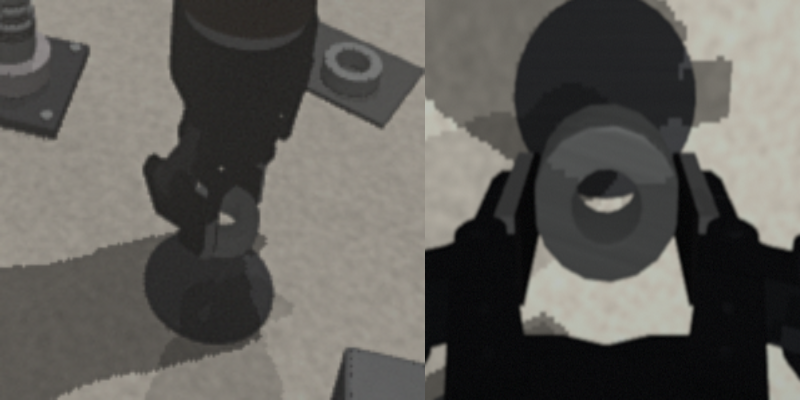

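The bushing came up with the gripper. It may have tilted about the pad axis, so I'll measure its top plane.

```bash
python3 - <<'E'
from h import *
d=dict(np.load('pics/w6.npz'));P=cloud(d)
im=cv2.cvtColor(d['image'],cv2.COLOR_RGB2BGR)
cv2.imwrite('pics/w6z.png',cv2.resize(im[200:340,250:390],None,fx=4,fy=4,interpolation=cv2.INTER_CUBIC))
for v in range(212,335,6):
    print(v,[tuple(np.round(P[v,u]*1000).astype(int).tolist()) for u in (296,306,316,326,336)])
E
```

```text
212 [(459, -289, 3), (465, -290, 2), (471, -289, 3), (477, -290, 3), (483, -290, 2)]
218 [(458, -293, 3), (466, -271, 66), (470, -270, 67), (475, -271, 65), (483, -294, 2)]
224 [(462, -272, 71), (466, -270, 74), (470, -271, 73), (474, -271, 73), (479, -272, 70)]
230 [(462, -272, 77), (466, -271, 79), (470, -271, 78), (474, -272, 77), (478, -272, 77)]
236 [(462, -273, 80), (466, -274, 78), (470, -274, 79), (474, -274, 78), (478, -274, 78)]
242 [(462, -276, 79), (466, -276, 78), (470, -276, 79), (474, -276, 80), (478, -276, 78)]
248 [(462, -279, 79), (466, -279, 79), (470, -279, 79), (474, -279, 79), (478, -279, 78)]
254 [(462, -281, 79), (466, -282, 79), (470, -281, 80), (474, -281, 79), (478, -281, 79)]
260 [(462, -283, 80), (464, -322, 4), (471, -323, 2), (477, -322, 4), (478, -284, 79)]
266 [(458, -326, 3), (464, -327, 2), (471, -327, 2), (477, -326, 3), (484, -326, 3)]
272 [(458, -332, 0), (464, -331, 3), (471, -331, 2), (477, -331, 2), (479, -298, 64)]
278 [(461, -299, 67), (464, -337, 0), (471, -337, -1), (478, -337, -1), (479, -298, 68)]
284 [(462, -299, 72), (466, -303, 66), (470, -304, 63), (475, -302, 67), (479, -298, 74)]
290 [(462, -299, 76), (466, -303, 70), (470, -304, 68), (475, -303, 70), (479, -299, 76)]
296 [(462, -301, 78), (466, -303, 75), (470, -304, 74), (474, -302, 76), (478, -301, 79)]
302 [(462, -303, 79), (466, -303, 79), (470, -304, 78), (474, -304, 78), (478, -303, 79)]
308 [(462, -306, 79), (466, -306, 79), (470, -307, 78), (474, -307, 79), (479, -306, 79)]
314 [(462, -309, 79), (466, -309, 79), (470, -309, 79), (474, -310, 78), (479, -310, 78)]
320 [(462, -312, 79), (466, -312, 79), (470, -311, 80), (474, -312, 79), (479, -312, 79)]
326 [(457, -375, -1), (464, -374, 0), (470, -316, 78), (478, -375, -1), (485, -375, 0)]
332 [(457, -379, -1), (464, -379, 0), (471, -380, -2), (478, -380, -2), (485, -380, -2)]
```

View pics/w6z.png

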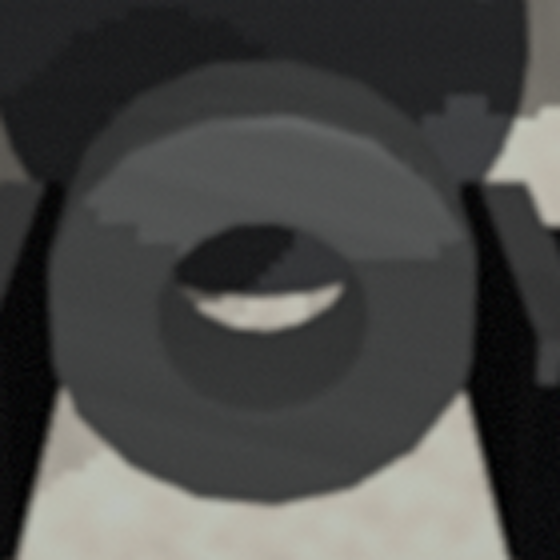

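The bushing is level (top at 79 mm ±1 all round) and its bore spans y from -0.2825 to -0.3035, which is 21 mm, so size 1. Its underside is at reported z + 24.5 mm. Lifting and moving toward the gauge.

>>> {"name": "send_rows", "arguments": {
  "increments": [
    [[0,0,-0.03,0],[0,0,-0.03,0],[0.005,-0.025,-0.03,0],[0.01,-0.045,-0.015,0],[0.01,-0.045,0,0],[0.01,-0.045,0,0],[0.005,-0.025,0,0],[0,0,0,0]]
  ]
}}

```text
clock: 9.45
eef_pos: [0.5076, -0.1008, 0.1388]
tool_rot: [1.0, -0.002, -0.0, 0.004]
ft_force: [0.5, 0.1, -1.9]
grip_width: 0.0434
```

```bash
cat > look.py <<'E'
from h import *
import sys
t=sys.argv[1]; lo,hi=float(sys.argv[2]),float(sys.argv[3])
o=bot.get_obs();print({k:np.round(v,4) for k,v in o.items() if k in('clock','eef_pos','tool_rot','ft_force','ft_torque','grip_width')})
d=grab('wrist','w'+t);c=grab('side','s'+t)
e=o['eef_pos']
P=cloud(d);m=((P[...,2]>lo)&(P[...,2]<hi)&(abs(P[...,0]-e[0])<.1)&(abs(P[...,1]-e[1])<.25)).astype(np.uint8)
n,L,st,ce=cv2.connectedComponentsWithStats(m)
for i in range(1,n):
    if st[i,4]>30: X=P[L==i];print(st[i],np.round(X.min(0),4),np.round(X.max(0),4),np.round(X.mean(0),4))
a=cv2.cvtColor(c['image'],cv2.COLOR_RGB2BGR);b=cv2.cvtColor(d['image'],cv2.COLOR_RGB2BGR)
cv2.imwrite(f'pics/c{t}.png',np.hstack([cv2.resize(a[140:340,220:420],(400,400)),cv2.resize(b[60:380,160:480],(400,400))]))
E
python3 look.py 7 .11 .13
```

```text
{'clock': np.float64(9.45), 'eef_pos': array([ 0.5076, -0.1008,  0.1388]), 'tool_rot': array([ 1.0e+00, -2.3e-03, -2.0e-04,  4.3e-03]), 'ft_force': array([ 0.5144,  0.052 , -1.9317]), 'ft_torque': array([ 0.0145,  0.052 , -0.0358]), 'grip_width': np.float64(0.0434)}
[311 145  36  37 966] [ 0.5062 -0.0755  0.11  ] [ 0.5262 -0.0544  0.125 ] [ 0.5171 -0.0633  0.1172]
```

View pics/c7.png

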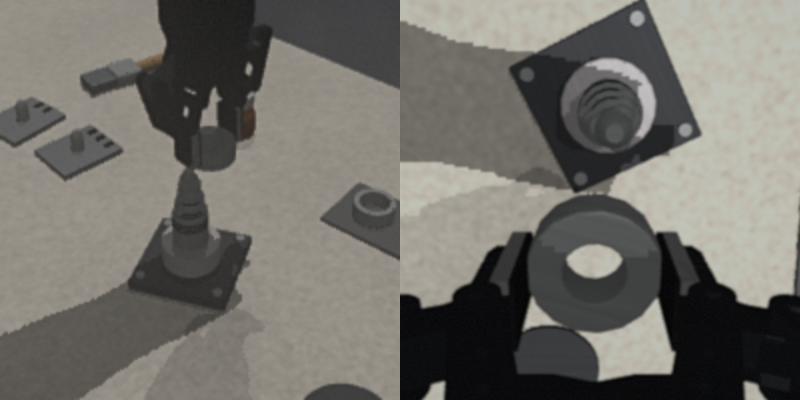

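```bash
python3 - <<'E'
from h import *
d=dict(np.load('pics/w7.npz'));P=cloud(d)
for lo,hi in((.121,.128),(.116,.121),(.110,.114),(.035,.04)):
    m=(P[...,2]>lo)&(P[...,2]<hi)&(abs(P[...,0]-.516)<.04)&(P[...,1]>-.1)
    X=P[m];(u,r)=cv2.minEnclosingCircle((X[:,:2]*1000).astype(np.float32));print(lo,len(X),np.round(X.mean(0),4),'circ',np.round(u,1),round(r,1))
m=(P[...,2]>.161)&(P[...,2]<.19)&(abs(P[...,0]-.508)<.035)
X=P[m];X=X[(X[:,1]<-.07)];print(np.percentile(X,[1,50,99],axis=0).round(4))
E
```

```text
0.121 249 [ 0.5174 -0.0644  0.1227] circ [517.4 -64.6] 5.1
0.116 291 [ 0.5172 -0.0632  0.1185] circ [517.4 -64.1] 7.8
0.11 277 [ 0.5167 -0.0627  0.1121] circ [517.4 -64.5] 11.6
0.035 1937 [ 0.5161 -0.0578  0.0361] circ [517.6 -64.5] 29.6
[[ 0.4758 -0.1207  0.165 ]
 [ 0.5085 -0.0939  0.1801]
 [ 0.5409 -0.0778  0.1891]]
```

The gauge axis comes out at (0.5174, -0.0645) from four separate height slices, so the TCP target is (0.5165, -0.0645). Centring above the tip.

>>> {"name": "send_rows", "arguments": {
  "increments": [
    [[0.004,-0.015,0,0],[0.004,-0.013,0,0],[0,-0.005,0.005,0],[0,0,0.01,0],[0,0,0.005,0],[0,0,0,0],[0,0,0,0],[0,0,0,0]]
  ]
}}

```text
clock: 10.35
eef_pos: [0.5129, -0.0759, 0.114]
tool_rot: [1.0, -0.008, -0.003, 0.006]
ft_force: [0.2, 0.7, -1.5]
grip_width: 0.0431
```

```bash
python3 look.py 8 .11 .132; python3 - <<'E'
from h import *
P=cloud(dict(np.load('pics/w8.npz')))
for lo,hi in((.119,.128),(.112,.119),):
    m=(P[...,2]>lo)&(P[...,2]<hi)&(abs(P[...,0]-.516)<.02)&(P[...,1]>-.1)&(P[...,1]<-.03)
    X=P[m];print(lo,len(X),X.mean(0).round(4),X.min(0).round(4),X.max(0).round(4))
E
```

```text
{'clock': np.float64(10.35), 'eef_pos': array([ 0.5129, -0.0759,  0.114 ]), 'tool_rot': array([ 0.9999, -0.0084, -0.0033,  0.0063]), 'ft_force': array([ 0.1916,  0.71  , -1.4862]), 'ft_torque': array([ 0.0244,  0.0377, -0.0327]), 'grip_width': np.float64(0.0431)}
[300 198  40  22 498] [ 0.5061 -0.0641  0.11  ] [ 0.5265 -0.0537  0.1208] [ 0.5181 -0.0584  0.1144]
0.119 30 [ 0.5181 -0.0594  0.1196] [ 0.5141 -0.0609  0.119 ] [ 0.523  -0.0583  0.1208]
0.112 349 [ 0.5183 -0.0585  0.1151] [ 0.5072 -0.0641  0.112 ] [ 0.5263 -0.0548  0.119 ]
```

View pics/c8.png

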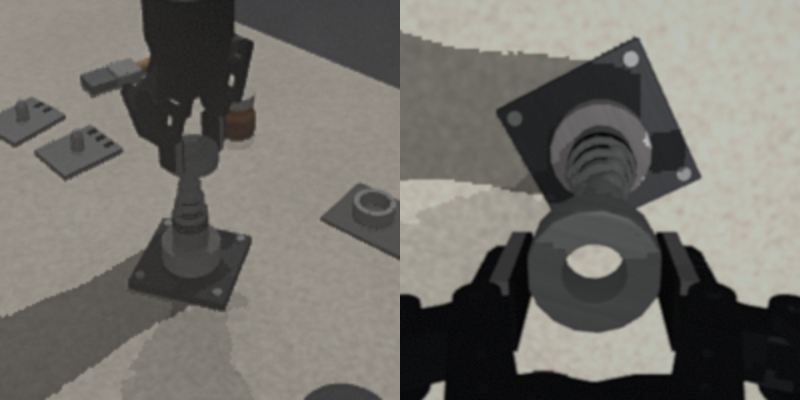

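>>> {"name": "send_rows", "arguments": {
  "increments": [
    [[0.003,-0.009,0,-1],[0,-0.003,0,0],[0.001,-0.0005,0,0],[0,0,0,0],[0,0,0,0],[0,0,0,0],[0,0,0,0],[0,0,0,0]]
  ]
}}

```text
clock: 11.25
eef_pos: [0.5185, -0.0619, 0.1151]
tool_rot: [1.0, 0.002, -0.002, 0.006]
ft_force: [0.3, -0.6, -1.5]
grip_width: 0.043
```

```bash
python3 look.py 9 .11 .132
```

```text
{'clock': np.float64(11.25), 'eef_pos': array([ 0.5185, -0.0619,  0.1151]), 'tool_rot': array([ 1.    ,  0.0016, -0.002 ,  0.0064]), 'ft_force': array([ 0.2996, -0.5998, -1.5235]), 'ft_torque': array([-0.0263, -0.0261,  0.0088]), 'grip_width': np.float64(0.043)}
[306 256  19   5  64] [ 0.5146 -0.075   0.1105] [ 0.5243 -0.0662  0.1244] [ 0.5194 -0.0701  0.1183]
```

View pics/c9.png

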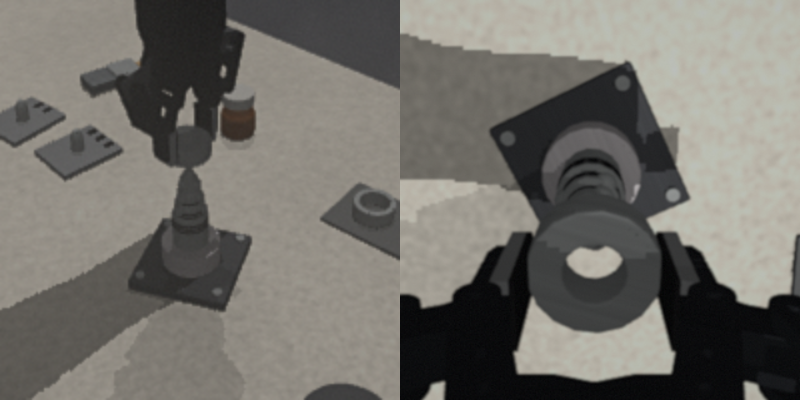

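>>> {"name": "send_rows", "arguments": {
  "increments": [
    [[-0.002,0.0025,0,0],[0,0,0.005,0],[0,0,0.005,0],[0,0,0.001,0],[0,0,0,0],[0,0,0,0],[0,0,0,0],[0,0,0,0]]
  ]
}}

```text
clock: 12.15
eef_pos: [0.5159, -0.065, 0.1027]
tool_rot: [1.0, 0.001, -0.002, 0.006]
ft_force: [0.1, 0.5, -1.9]
grip_width: 0.043
```

```bash
python3 look.py 10 .11 .132; python3 - <<'E'
from h import *
d=dict(np.load('pics/w10.npz'));c=dict(np.load('pics/s10.npz'))
a=cv2.cvtColor(c['image'],cv2.COLOR_RGB2BGR)[190:290,270:370];b=cv2.cvtColor(d['image'],cv2.COLOR_RGB2BGR)[200:330,250:380]
cv2.imwrite('pics/c10.png',np.hstack([cv2.resize(a,(400,400),interpolation=2),cv2.resize(b,(400,400),interpolation=2)]))
P=cloud(d)
for v in range(255,310,4):
    print(v,[tuple(np.round(P[v,u]*1000).astype(int).tolist()) for u in (300,304,308,312,316,320,324,328,332,336)])
E
```

```text
{'clock': np.float64(12.15), 'eef_pos': array([ 0.5159, -0.065 ,  0.1027]), 'tool_rot': array([ 1.    ,  0.0013, -0.0024,  0.0063]), 'ft_force': array([ 0.1258,  0.4917, -1.9209]), 'ft_torque': array([0.0409, 0.0001, 0.0264]), 'grip_width': np.float64(0.043)}
[271 215  88  25 234] [ 0.4973 -0.0532  0.127 ] [ 0.5356 -0.0416  0.132 ] [ 0.5167 -0.0445  0.1301]
[303 256  28  10 198] [ 0.5108 -0.075   0.1107] [ 0.5244 -0.0633  0.1244] [ 0.5179 -0.0674  0.1206]
[293 268  46  21 233] [ 0.5069 -0.0759  0.1263] [ 0.5272 -0.0663  0.132 ] [ 0.5174 -0.0728  0.1298]
255 [(511, -54, 144), (513, -53, 145), (514, -53, 145), (516, -53, 144), (517, -53, 144), (519, -53, 144), (521, -53, 144), (522, -53, 145), (524, -53, 144), (525, -53, 144)]
259 [(511, -55, 144), (511, -69, 116), (514, -66, 123), (515, -65, 123), (517, -65, 124), (519, -65, 123), (521, -66, 123), (523, -68, 118), (524, -55, 143), (525, -55, 144)]
263 [(504, -125, 11), (507, -131, -1), (510, -131, -1), (515, -68, 123), (517, -68, 122), (519, -68, 123), (521, -72, 114), (523, -73, 111), (531, -130, 0), (525, -57, 143)]
267 [(503, -135,
[... 1313 characters left out ...]
6, -74, 140), (517, -75, 139), (519, -74, 139), (521, -74, 140), (522, -74, 141), (524, -73, 142), (526, -71, 144)]
299 [(511, -73, 144), (512, -74, 143), (514, -75, 142), (516, -75, 142), (517, -75, 142), (519, -75, 142), (521, -74, 143), (522, -74, 143), (524, -73, 144), (526, -74, 143)]
303 [(511, -75, 144), (512, -75, 144), (514, -76, 143), (516, -75, 144), (517, -75, 145), (519, -75, 144), (521, -75, 144), (522, -75, 144), (524, -76, 143), (526, -75, 144)]
307 [(511, -77, 144), (512, -77, 144), (514, -77, 144), (516, -77, 145), (517, -77, 144), (519, -77, 144), (521, -77, 144), (522, -77, 144), (524, -77, 144), (526, -77, 144)]<stdin>:7: RuntimeWarning: invalid value encountered in cast
```

View pics/c10.png

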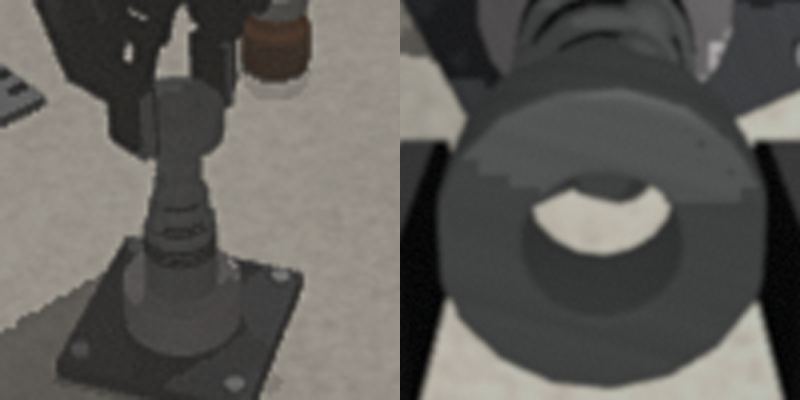

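The bore centre is about (0.518, -0.065) and the tip disc about (0.5177, -0.0645), so they are aligned. Lowering to just above the expected ball catch.

>>> {"name": "send_rows", "arguments": {
  "increments": [
    [[0,0,0.003,0],[0,0,0.003,0],[0,0,0.003,0],[0,0,0.002,0],[0,0,0,0],[0,0,0,0],[0,0,0,0],[0,0,0,0]]
  ]
}}

```text
clock: 13.05
eef_pos: [0.5158, -0.0651, 0.0907]
tool_rot: [1.0, 0.001, -0.002, 0.006]
ft_force: [0.2, 1.6, -2.0]
grip_width: 0.043
```

```bash
cat > st.py <<'E'
from workcell import bot
import numpy as np
for i in range(1):
    o=bot.get_obs();print({k:np.round(v,4).tolist() for k,v in o.items() if k in('clock','eef_pos','tool_rot','ft_force','ft_torque','grip_width')})
E
python3 st.py
```

```text
{'clock': 13.05, 'eef_pos': [0.5158, -0.0651, 0.0907], 'tool_rot': [1.0, 0.0013, -0.0024, 0.0063], 'ft_force': [0.237, 1.5967, -1.9824], 'ft_torque': [-0.0054, -0.0312, 0.0224], 'grip_width': 0.043}
```

>>> {"name": "send_rows", "arguments": {
  "increments": [
    [[0,0,0.001,0],[0,0,0.001,0],[0,0,0.001,0],[0,0,0,0],[0,0,0,0],[0,0,0,0],[0,0,0,0],[0,0,0.001,0]]
  ]
}}

```text
clock: 13.85
eef_pos: [0.5165, -0.0653, 0.0873]
tool_rot: [1.0, 0.001, -0.002, 0.006]
ft_force: [-0.7, 0.9, 2.0]
grip_width: 0.0426
```

>>> {"name": "send_rows", "arguments": {
  "increments": [
    [[0,0,0.001,0],[0,0,0.001,0],[0,0,0.001,0],[0,0,0.001,0],[0,0,0.001,0],[0,0,0.001,0],[0,0,0.001,0],[0,0,0.001,0]]
  ]
}}

```text
clock: 14.65
eef_pos: [0.5167, -0.0654, 0.0797]
tool_rot: [1.0, 0.001, -0.001, 0.006]
ft_force: [-0.7, 0.3, 0.3]
grip_width: 0.0431
```

Past the catch at about 5 N. The seat should be 2 to 3 mm further down, so I'll take small steps.

>>> {"name": "send_rows", "arguments": {
  "increments": [
    [[0,0,0.0006,0],[0,0,0.0006,0],[0,0,0.0005,0],[0,0,0.0005,0],[0,0,0.0005,0],[0,0,0.0005,0],[0,0,0.0005,0],[0,0,0.0005,0]]
  ]
}}

```text
clock: 15.45
eef_pos: [0.5167, -0.0654, 0.0762]
tool_rot: [1.0, 0.001, -0.001, 0.006]
ft_force: [-1.9, 0.7, 4.9]
grip_width: 0.0432
```

>>> {"name": "send_rows", "arguments": {
  "increments": [
    [[0,0,0.0005,0],[0,0,0.0005,0],[0,0,0.0005,0],[0,0,0.0005,0],[0,0,0.0005,0],[0,0,0.0005,0],[0,0,0.0005,0],[0,0,0.0005,0]]
  ]
}}

```text
clock: 16.25
eef_pos: [0.5168, -0.0654, 0.0762]
tool_rot: [1.0, 0.001, 0.001, 0.007]
ft_force: [-3.1, 1.1, 5.4]
grip_width: 0.0431
```

It stopped at z = 0.0762, as expected for the size 1 seat. A 0.5 mm row gives about 7 N net, so I'll raise it gradually.

>>> {"name": "send_rows", "arguments": {
  "increments": [
    [[0,0,0.0006,0],[0,0,0.0006,0],[0,0,0.0007,0],[0,0,0.0007,0],[0,0,0.0007,0],[0,0,0.0007,0],[0,0,0.0007,0],[0,0,0.0007,0]]
  ]
}}

```text
clock: 17.05
eef_pos: [0.5169, -0.0654, 0.0761]
tool_rot: [1.0, 0.002, 0.003, 0.007]
ft_force: [-3.0, 0.6, 6.5]
grip_width: 0.0433
```

>>> {"name": "send_rows", "arguments": {
  "increments": [
    [[-0.0002,0,0.0009,0],[-0.0002,0,0.0009,0],[-0.0002,0,0.001,0],[-0.0002,0,0.001,0],[-0.0002,0,0.001,0],[-0.0002,0,0.001,0],[-0.0002,0,0.001,0],[-0.0002,0,0.001,0]]
  ]
}}

```text
clock: 17.85
eef_pos: [0.5172, -0.0654, 0.076]
tool_rot: [1.0, 0.002, 0.007, 0.007]
ft_force: [-3.0, 0.1, 7.9]
grip_width: 0.0433
```

```bash
python3 st.py; python3 look.py 11 .118 .132; python3 st.py
```

```text
{'clock': 17.85, 'eef_pos': [0.5172, -0.0654, 0.076], 'tool_rot': [1.0, 0.0017, 0.007, 0.007], 'ft_force': [-3.0127, 0.1118, 7.9477], 'ft_torque': [0.1904, 0.757, -0.0147], 'grip_width': 0.0433}
{'clock': np.float64(17.85), 'eef_pos': array([ 0.5172, -0.0654,  0.076 ]), 'tool_rot': array([1.    , 0.0017, 0.007 , 0.007 ]), 'ft_force': array([-3.0127,  0.1118,  7.9477]), 'ft_torque': array([ 0.1904,  0.757 , -0.0147]), 'grip_width': np.float64(0.0433)}
[219 255  45  68 864] [ 0.4821 -0.0757  0.118 ] [ 0.4962 -0.0527  0.132 ] [ 0.4917 -0.0588  0.1253]
[359 255  54  67 896] [ 0.535  -0.0757  0.118 ] [ 0.5531 -0.0526  0.132 ] [ 0.5429 -0.0588  0.1249]
[300 266  31  30 642] [ 0.5114 -0.0685  0.1181] [ 0.5235 -0.058   0.1241] [ 0.5174 -0.0629  0.1212]
{'clock': 17.95, 'eef_pos': [0.5171, -0.0654, 0.076], 'tool_rot': [1.0, 0.0018, 0.0069, 0.0069], 'ft_force': [-2.5327, 0.7281, 7.1022], 'ft_torque': [0.1426, 0.7142, 0.0785], 'grip_width': 0.043}
```

View pics/c11.png

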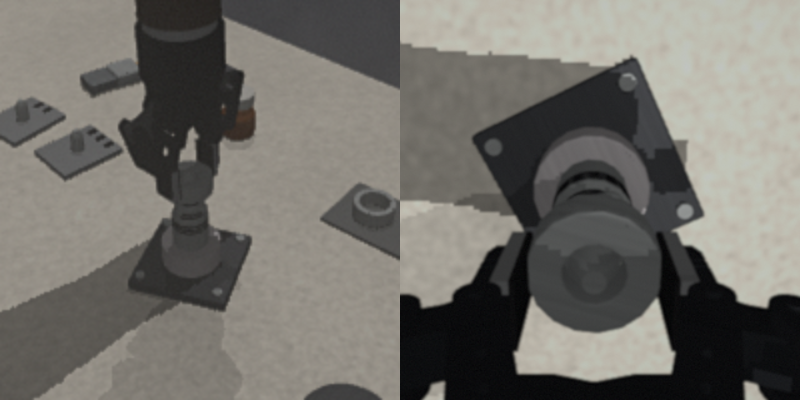

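>>> {"name": "send_rows", "arguments": {
  "increments": [
    [[-0.0002,0,0.001,0],[-0.0002,0,0.0012,0],[-0.0002,0,0.0014,0],[-0.0002,0,0.0016,0],[-0.0002,0,0.0016,0],[-0.0002,0,0.0016,0],[-0.0002,0,0.0016,0],[-0.0002,0,0.0016,0]]
  ]
}}

```text
clock: 18.75
eef_pos: [0.5175, -0.0654, 0.0757]
tool_rot: [1.0, 0.002, 0.012, 0.007]
ft_force: [-4.5, 1.0, 12.3]
grip_width: 0.0435
```

```bash
python3 st.py; python3 - <<'E'
from h import *
P=cloud(grab('wrist','w12'));
X=P[(abs(P[...,0]-.517)<.02)&(P[...,1]<-.075)&(P[...,1]>-.087)&(P[...,2]>.1)]
print(len(X),X.mean(0),X[:,2].std())
X=P[(abs(P[...,0]-.517)<.015)&(P[...,1]>-.055)&(P[...,1]<-.042)&(P[...,2]>.112)]
print(len(X),X.mean(0),X[:,2].std())
E
```

```text
{'clock': 18.75, 'eef_pos': [0.5175, -0.0654, 0.0757], 'tool_rot': [0.9999, 0.0019, 0.0121, 0.0073], 'ft_force': [-4.4677, 0.9826, 12.3087], 'ft_torque': [0.2345, 1.1088, -0.0065], 'grip_width': 0.0435}
1682 [ 0.51742785 -0.07953414  0.11695948] 0.0010032625816666291
8412 [ 0.51750034 -0.05022197  0.16549869] 0.02950259156926012
```

Net force is now about 14 N (12.3 plus the 1.8 baseline). I'll hold one more call there and check the seat geometry.

>>> {"name": "send_rows", "arguments": {
  "increments": [
    [[-0.0002,0,0.0016,0],[-0.0002,0,0.0016,0],[-0.0002,0,0.0016,0],[-0.0002,0,0.0016,0],[-0.0002,0,0.0016,0],[-0.0002,0,0.0016,0],[-0.0002,0,0.0016,0],[-0.0002,0,0.0016,0]]
  ]
}}

```text
clock: 19.6
eef_pos: [0.5178, -0.0654, 0.0757]
tool_rot: [1.0, 0.002, 0.018, 0.008]
ft_force: [-4.3, 0.7, 12.1]
grip_width: 0.0432
```

```bash
python3 st.py; python3 - <<'E'
from h import *
d=grab('wrist','w13');P=cloud(d);s=grab('side','s13')
R=P[(abs(P[...,0]-.517)<.015)&(P[...,1]<-.077)&(P[...,1]>-.086)&(P[...,2]>.1)]
print('ring near',len(R),np.median(R,axis=0))
for v in range(232,330,5): print(v,[tuple(np.nan_to_num(np.round(P[v,u]*1000)).astype(int).tolist()) for u in (300,310,316,322,332)])
a=cv2.cvtColor(s['image'],cv2.COLOR_RGB2BGR)[200:300,265:365];b=cv2.cvtColor(d['image'],cv2.COLOR_RGB2BGR)[200:340,245:385]
cv2.imwrite('pics/c13.png',np.hstack([cv2.resize(a,(400,400),interpolation=2),cv2.resize(b,(400,400),interpolation=2)]))
E
```

```text
{'clock': 19.6, 'eef_pos': [0.5178, -0.0654, 0.0757], 'tool_rot': [0.9998, 0.0021, 0.0177, 0.0077], 'ft_force': [-4.2791, 0.6536, 12.0575], 'ft_torque': [0.216, 1.1384, 0.0794], 'grip_width': 0.0432}
ring near 1104 [ 0.5171849  -0.080805    0.11716653]
232 [(511, -44, 117), (515, -44, 116), (517, -43, 118), (520, -44, 117), (524, -44, 116)]
237 [(511, -46, 117), (515, -46, 117), (517, -46, 117), (520, -45, 118), (524, -46, 118)]
242 [(511, -48, 117), (515, -48, 118), (517, -48, 118), (520, -48, 118), (524, -47, 119)]
247 [(511, -50, 117), (515, -50, 117), (517, -50, 117), (520, -50, 117), (524, -50, 118)]
252 [(511, -52, 117), (515, -52, 118), (517, -52, 118), (520, -52, 118), (524, -52, 117)]
257 [(511, -54, 118), (515, -56, 113), (518, -56, 114), (520, -57, 112), (524, -54, 118)]
262 [(511, -58, 114), (515, -57, 115), (518, -58, 114), (520, -58, 115), (524, -59, 112)]
267 [(511, -60, 114), (515, -59, 117), (517, -58, 118), (520, -59, 117), (524, -62, 112)]
272 [(511, -62, 116), (515, -60, 119), (517, -59, 121), (520, -60, 120), (524, -62, 115)]
277 [(511, -63, 117), (515, -61, 122)
[... 252 characters left out ...]
), (515, -66, 124), (517, -67, 122), (520, -67, 123), (524, -72, 114)]
297 [(511, -74, 115), (515, -75, 113), (518, -76, 113), (520, -75, 113), (524, -73, 117)]
302 [(511, -74, 118), (515, -76, 116), (518, -76, 116), (520, -75, 117), (524, -75, 117)]
307 [(511, -78, 116), (515, -77, 118), (518, -77, 117), (520, -77, 118), (524, -77, 118)]
312 [(511, -80, 117), (515, -80, 117), (518, -80, 117), (520, -80, 117), (524, -80, 117)]
317 [(511, -82, 117), (515, -82, 118), (518, -83, 117), (520, -82, 118), (524, -82, 117)]
322 [(511, -85, 116), (515, -85, 117), (518, -85, 117), (520, -85, 117), (524, -85, 117)]
327 [(509, -177, -2), (518, -176, -1), (523, -176, -1), (528, -177, -1), (536, -177, -1)]
```

View pics/c13.png

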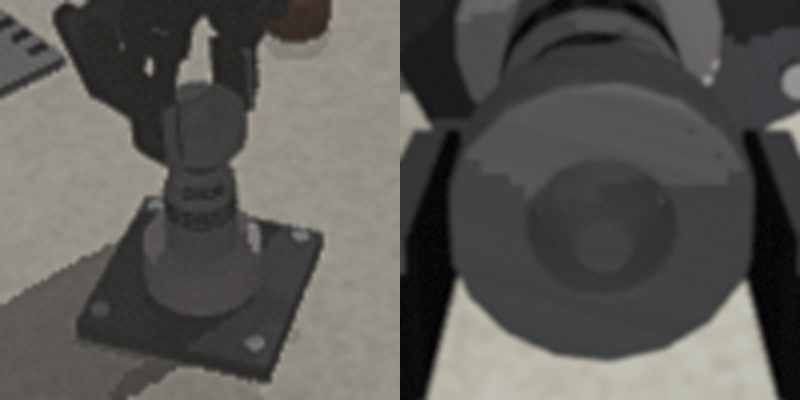

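The seat checks out: the tip stands about 5 mm above the ring top (4.5 mm expected for size 1) and it is level. I'll confirm the line count with a closer crop.

```bash
python3 - <<'E'
from h import *
a=cv2.imread('pics/side0.png')[220:285,290:340];b=cv2.imread('pics/s13.png')[215:280,290:340]
f=lambda x:cv2.convertScaleAbs(cv2.resize(x,(400,520),interpolation=2),alpha=1.8)
cv2.imwrite('pics/l.png',np.hstack([f(a),f(b)]))
P=cloud(dict(np.load('pics/side0.npz')))
g=cv2.imread('pics/side0.png',0)
for v in range(222,268): print(v,np.round(P[v,315],3),g[v,313:318].tolist(), end='\n')
E
```

```text
222 [ 0.637  0.058 -0.001] [133, 133, 134, 133, 131]
223 [0.633 0.054 0.   ] [124, 123, 131, 131, 132]
224 [ 0.518 -0.064  0.124] [105, 103, 106, 115, 134]
225 [ 0.516 -0.066  0.123] [101, 103, 101, 87, 130]
226 [ 0.514 -0.068  0.124] [82, 83, 70, 73, 101]
227 [ 0.515 -0.067  0.12 ] [76, 77, 73, 72, 71]
228 [ 0.512 -0.069  0.12 ] [74, 74, 75, 73, 67]
229 [ 0.512 -0.07   0.118] [75, 73, 71, 72, 67]
230 [ 0.511 -0.071  0.117] [69, 70, 71, 68, 69]
231 [ 0.511 -0.071  0.115] [68, 70, 70, 71, 77]
232 [ 0.511 -0.071  0.113] [69, 67, 69, 69, 79]
233 [ 0.511 -0.071  0.11 ] [70, 65, 67, 62, 66]
234 [ 0.511 -0.071  0.108] [61, 62, 62, 63, 60]
235 [ 0.509 -0.072  0.107] [58, 61, 63, 64, 61]
236 [ 0.51  -0.072  0.104] [65, 66, 62, 76, 68]
237 [ 0.509 -0.072  0.102] [85, 89, 73, 87, 89]
238 [ 0.508 -0.073  0.101] [86, 89, 87, 81, 72]
239 [ 0.509 -0.072  0.097] [62, 63, 63, 61, 61]
240 [ 0.507 -0.074  0.097] [62, 62, 62, 60, 61]
241 [ 0.507 -0.073  0.094] [58, 60, 61, 58, 55]
242 [ 0.508 -0.072  0.091] [46, 48, 48, 50, 50]
243 [ 0.508 -0.073  0.089] [69, 70, 68, 80, 69]
244 [ 0.506 -0.075  0.089] 
[... 434 characters left out ...]
6, 48, 45, 46, 44]
254 [ 0.504 -0.076  0.065] [50, 52, 50, 51, 52]
255 [ 0.502 -0.078  0.065] [45, 46, 45, 51, 54]
256 [ 0.503 -0.077  0.062] [45, 47, 49, 49, 46]
257 [ 0.501 -0.078  0.061] [57, 54, 55, 53, 60]
258 [ 0.503 -0.077  0.056] [63, 60, 60, 61, 63]
259 [ 0.502 -0.077  0.054] [59, 63, 60, 60, 61]
260 [ 0.502 -0.077  0.052] [59, 59, 61, 62, 57]
261 [ 0.503 -0.076  0.048] [61, 60, 60, 61, 62]
262 [ 0.504 -0.075  0.044] [58, 60, 59, 61, 61]
263 [ 0.503 -0.076  0.043] [60, 59, 61, 60, 59]
264 [ 0.503 -0.076  0.041] [60, 61, 56, 57, 62]
265 [ 0.503 -0.075  0.037] [68, 69, 66, 70, 85]
266 [ 0.5   -0.079  0.039] [106, 105, 104, 106, 105]
267 [ 0.5   -0.079  0.036] [104, 106, 104, 105, 105]
```

View pics/l.png

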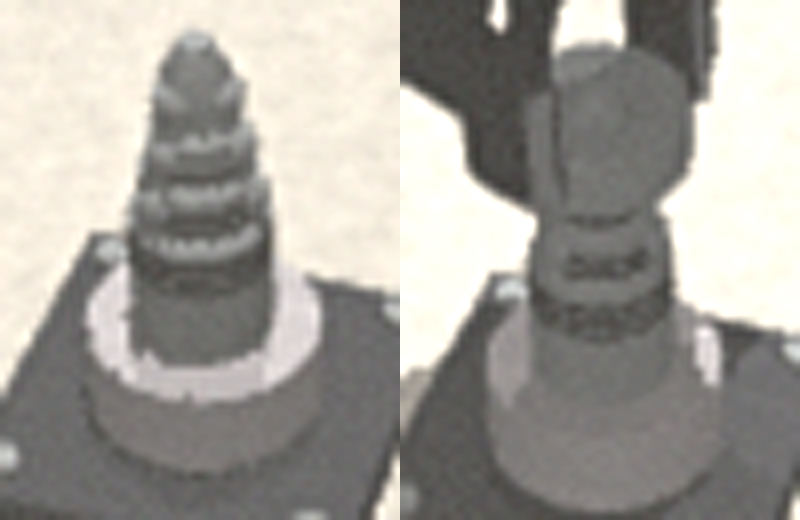

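The right-hand crop shows one dark line just under the bushing (row about 218), then the two-line and three-line lands below. It is size 1, so post_1, the one-bar plate at (190,259) in the top view. Pulling it off.

>>> {"name": "send_rows", "arguments": {
  "increments": [
    [[0,0,-0.002,0],[0,0,-0.004,0],[0,0,-0.005,0],[0,0,-0.008,0],[0,0,-0.01,0],[0,0,-0.015,0],[0,0,-0.015,0],[0,0,0,0]]
  ]
}}

```text
clock: 20.5
eef_pos: [0.5152, -0.0645, 0.1373]
tool_rot: [1.0, 0.002, 0.017, 0.008]
ft_force: [0.1, 0.3, -2.1]
grip_width: 0.0434
```

```bash
python3 st.py
```

```text
{'clock': 20.5, 'eef_pos': [0.5152, -0.0645, 0.1373], 'tool_rot': [0.9998, 0.0021, 0.0168, 0.0077], 'ft_force': [0.1482, 0.275, -2.1029], 'ft_torque': [0.014, -0.0525, 0.0126], 'grip_width': 0.0434}
```

>>> {"name": "send_rows", "arguments": {
  "increments": [
    [[-0.003,-0.03,-0.004,0],[-0.005,-0.05,0,0],[-0.005,-0.05,0,0],[-0.005,-0.05,0,0],[-0.005,-0.05,0,0],[-0.005,-0.05,0,0],[-0.005,-0.05,0,0],[-0.005,-0.04,0,0]]
  ]
}}

```text
clock: 21.3
eef_pos: [0.4794, 0.3058, 0.134]
tool_rot: [1.0, -0.005, 0.019, 0.009]
ft_force: [0.8, 0.2, -2.1]
grip_width: 0.0431
```

>>> {"name": "send_rows", "arguments": {
  "increments": [
    [[-0.003,-0.02,0,0],[-0.002,-0.015,0,0],[-0.001,-0.005,0,0],[0,0,0,0],[0,0,0,0],[0,0,0,0],[0,0,0,0],[0,0,0,0]]
  ]
}}

```text
clock: 22.1
eef_pos: [0.4724, 0.3482, 0.131]
tool_rot: [1.0, -0.004, 0.018, 0.01]
ft_force: [0.7, -0.0, -2.5]
grip_width: 0.0427
```

```bash
cat > post.py <<'E'
from h import *
import sys
t=sys.argv[1]
o=bot.get_obs();print({k:np.round(v,4).tolist() for k,v in o.items() if k in('clock','eef_pos','tool_rot','ft_force','grip_width')})
d=grab('wrist','w'+t);P=cloud(d)
e=o['eef_pos'];zt=e[2]+.0425
N=(abs(P[...,0]-.472)<.06)&(abs(P[...,1]-.372)<.06)
X=P[N&(P[...,2]>.005)&(P[...,2]<.012)];print('plate',len(X),X.min(0).round(4),X.max(0).round(4))
X=P[N&(P[...,2]>.024)&(P[...,2]<.04)&(abs(P[...,0]-.472)<.02)];
if len(X)>10: print('post',len(X),X.mean(0).round(4),X.min(0).round(4),X.max(0).round(4))
X=P[(abs(P[...,2]-zt)<.004)&(abs(P[...,0]-e[0])<.0215)&(abs(P[...,1]-e[1])<.03)];print('ring',len(X),X.mean(0).round(4),X.min(0).round(4),X.max(0).round(4))
b=cv2.cvtColor(d['image'],cv2.COLOR_RGB2BGR)
cv2.imwrite(f'pics/p{t}.png',cv2.resize(b[60:380,120:520],(750,600)))
E
python3 post.py 14
```

```text
{'clock': 22.1, 'eef_pos': [0.4724, 0.3482, 0.131], 'tool_rot': [0.9998, -0.0038, 0.0184, 0.0098], 'ft_force': [0.7117, -0.0399, -2.5043], 'grip_width': 0.0427}
plate 7658 [0.4313 0.3122 0.005 ] [0.5315 0.4059 0.012 ]
post 311 [0.4737 0.3715 0.031 ] [0.466  0.3631 0.0245] [0.4811 0.3786 0.0366]
ring 6934 [0.4724 0.3507 0.1723] [0.4509 0.326  0.1695] [0.4938 0.3722 0.1775]
```

View pics/p14.png

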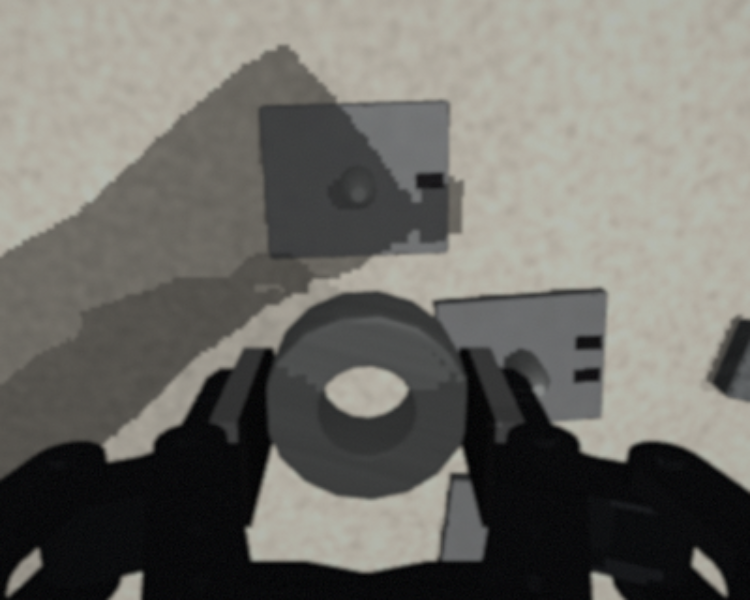

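The target plate shows one bar (at (430,181)), and the post is at (0.4737, 0.371). Moving over it and part-way down.

>>> {"name": "send_rows", "arguments": {
  "increments": [
    [[0,-0.01,0,0],[0,-0.01,0.01,0],[-0.001,-0.004,0.02,0],[-0.001,0,0.02,0],[0,0,0.02,0],[0,0,0.005,0],[0,0,0,0],[0,0,0,0]]
  ]
}}

```text
clock: 22.95
eef_pos: [0.474, 0.3772, 0.0512]
tool_rot: [1.0, -0.003, 0.019, 0.008]
ft_force: [0.2, 0.7, -1.6]
grip_width: 0.0433
```

```bash
python3 post.py 15
```

```text
{'clock': 22.95, 'eef_pos': [0.474, 0.3772, 0.0512], 'tool_rot': [0.9998, -0.0029, 0.0192, 0.0083], 'ft_force': [0.2137, 0.6569, -1.6325], 'grip_width': 0.0433}
plate 8125 [0.4315 0.312  0.005 ] [0.516  0.4063 0.012 ]
ring 6943 [0.4741 0.3796 0.0925] [0.4526 0.3549 0.0897] [0.4955 0.4009 0.0977]
```

View pics/p15.png

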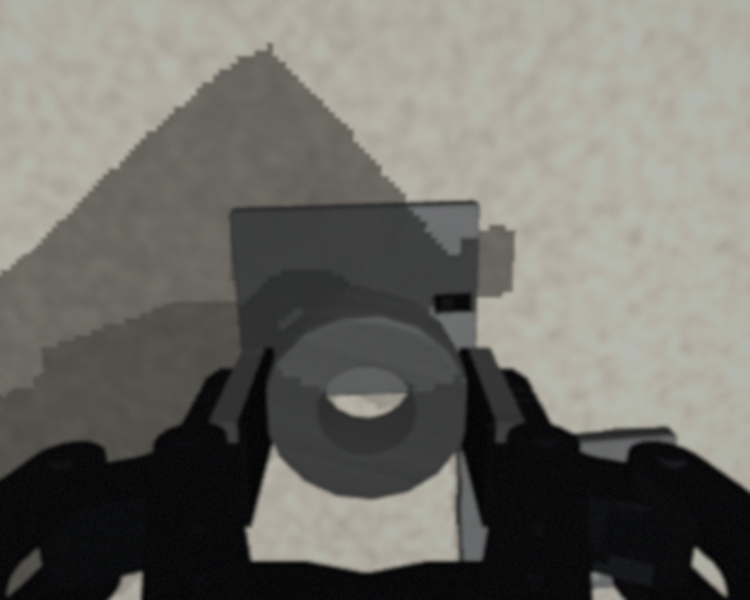

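>>> {"name": "send_rows", "arguments": {
  "increments": [
    [[-0.001,0.005,0,0],[-0.001,0.0005,0.008,0],[0,0,0.01,0],[0,0,0.01,0],[0,0,0.003,0],[0,0,0,0],[0,0,0,0],[0,0,0,0]]
  ]
}}

```text
clock: 23.8
eef_pos: [0.4749, 0.3718, 0.0204]
tool_rot: [1.0, -0.003, 0.021, 0.007]
ft_force: [-0.2, 0.2, -1.6]
grip_width: 0.043
```

```bash
python3 post.py 16
```

```text
{'clock': 23.8, 'eef_pos': [0.4749, 0.3718, 0.0204], 'tool_rot': [0.9997, -0.0033, 0.0212, 0.0066], 'ft_force': [-0.1594, 0.1893, -1.551], 'grip_width': 0.043}
plate 9855 [0.4312 0.3393 0.005 ] [0.5156 0.4064 0.0094]
post 106 [0.474  0.3675 0.0327] [0.4688 0.3628 0.0264] [0.4794 0.3706 0.0364]
ring 6933 [0.4749 0.374  0.0617] [0.4535 0.3497 0.0589] [0.4964 0.3954 0.0668]
```

View pics/p16.png

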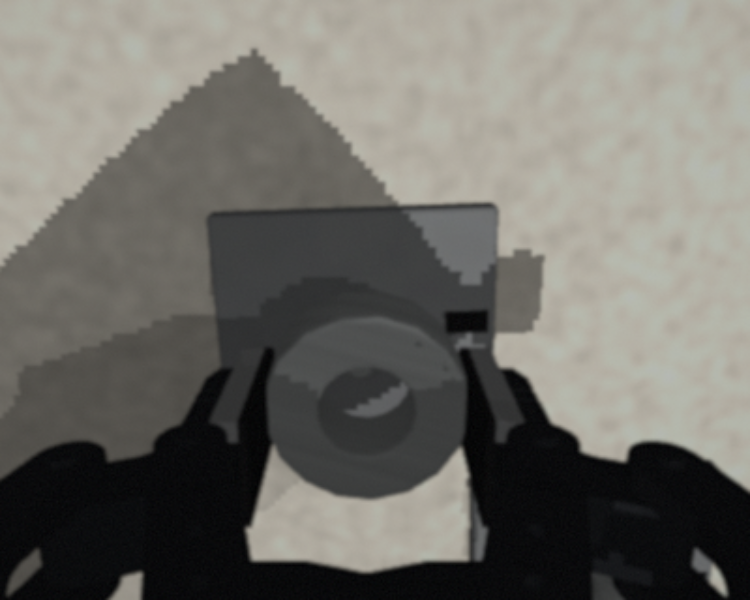

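>>> {"name": "send_rows", "arguments": {
  "increments": [
    [[-0.002,0.001,0,0],[0,0,0.004,0],[0,0,0.005,0],[0,0,0.006,0],[0,0,0.006,0],[0,0,0.005,0],[0,0,0,0],[0,0,0,0]]
  ]
}}

```text
clock: 24.65
eef_pos: [0.4742, 0.3706, -0.0078]
tool_rot: [1.0, -0.003, 0.021, 0.006]
ft_force: [-0.1, -0.1, -1.5]
grip_width: 0.0428
```

```bash
python3 post.py 17
```

```text
{'clock': 24.65, 'eef_pos': [0.4742, 0.3706, -0.0078], 'tool_rot': [0.9997, -0.0032, 0.0215, 0.0064], 'ft_force': [-0.1099, -0.052, -1.5387], 'grip_width': 0.0428}
plate 9915 [0.4311 0.3344 0.005 ] [0.5156 0.4064 0.0098]
post 8521 [0.4727 0.3735 0.0324] [0.452  0.3483 0.024 ] [0.492  0.3944 0.0361]
ring 7423 [0.474  0.3728 0.0335] [0.4527 0.3483 0.0307] [0.4956 0.3941 0.0387]
```

View pics/p17.png

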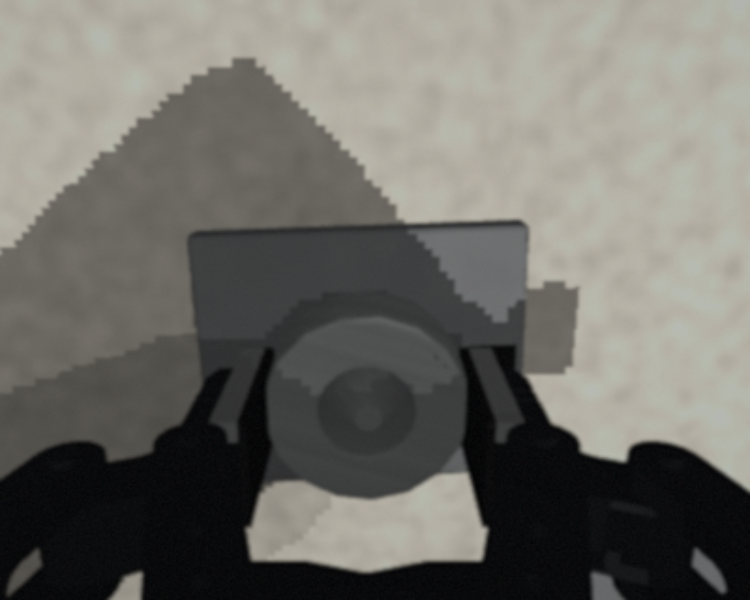

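The post tip is inside the bore with no side force. Lowering the last 8 to 9 mm.

>>> {"name": "send_rows", "arguments": {
  "increments": [
    [[0,0,0.002,0],[0,0,0.002,0],[0,0,0.002,0],[0,0,0.001,0],[0,0,0.001,0],[0,0,0.0005,0],[0,0,0.0005,0],[0,0,0.0005,0]]
  ]
}}

```text
clock: 25.5
eef_pos: [0.4752, 0.371, -0.0158]
tool_rot: [1.0, -0.003, 0.022, 0.006]
ft_force: [-1.2, -1.4, 2.0]
grip_width: 0.0433
```

Contact at the expected height (about 3.6 N). Releasing.

>>> {"name": "send_rows", "arguments": {
  "increments": [
    [[0,0,0,0],[0,0,0,0],[0,0,0,0],[0,0,0,0],[0,0,0,0],[0,0,0,0],[0,0,0,0],[0,0,0,0]]
  ],
  "hand": -0.4
}}

```text
clock: 26.3
eef_pos: [0.4767, 0.3721, -0.0152]
tool_rot: [1.0, -0.003, 0.024, 0.005]
ft_force: [0.2, 0.6, -0.1]
grip_width: 0.06
```

>>> {"name": "send_rows", "arguments": {
  "increments": [
    [[0,0,-0.005,0],[0,0,-0.01,0],[0,0,-0.02,0],[0,0,-0.03,0],[0,0,-0.03,0],[0,0,-0.03,0],[0,0,0,0],[0,0,0,0]]
  ]
}}

```text
clock: 27.1
eef_pos: [0.4703, 0.3733, 0.1188]
tool_rot: [1.0, -0.003, 0.024, 0.004]
ft_force: [0.1, -0.6, -0.5]
grip_width: 0.0601
```

```bash
python3 - <<'E'
from h import *
o=bot.get_obs();print({k:np.round(v,4).tolist() for k,v in o.items() if k in('clock','eef_pos','ft_force','grip_width')})
d=grab('wrist','w18');s=grab('side','s18');t=grab('top','t18')
P=cloud(d);N=(abs(P[...,0]-.473)<.03)&(abs(P[...,1]-.371)<.03)
X=P[N&(P[...,2]>.02)&(P[...,2]<.0295)];print('ringtop',len(X),X.min(0),X.max(0),X.mean(0))
A=np.c_[X[:,:2]-X[:,:2].mean(0),np.ones(len(X))];print('slope',np.linalg.lstsq(A,X[:,2],rcond=None)[0])
X=P[N&(P[...,2]>.031)&(P[...,2]<.042)];print('post',len(X),X.min(0),X.max(0),X.mean(0))
cv2.imwrite('pics/c18.png',np.hstack([cv2.resize(cv2.cvtColor(s['image'],4)[150:270,130:250],(400,400)),cv2.resize(cv2.cvtColor(d['image'],4)[100:380,180:460],(400,400))]))
E
```

```text
{'clock': 27.1, 'eef_pos': [0.4703, 0.3733, 0.1188], 'ft_force': [0.101, -0.6464, -0.5314], 'grip_width': 0.0601}
ringtop 2178 [0.45268474 0.348982   0.0200217 ] [0.49807639 0.39444265 0.02948033] [0.47481534 0.37276136 0.02489387]
slope [-0.00077856 -0.00628934  0.02489387]
post 146 [0.46832164 0.36581902 0.03101316] [0.47912132 0.37623778 0.03685101] [0.47364356 0.37134477 0.03349926]
```

View pics/c18.png

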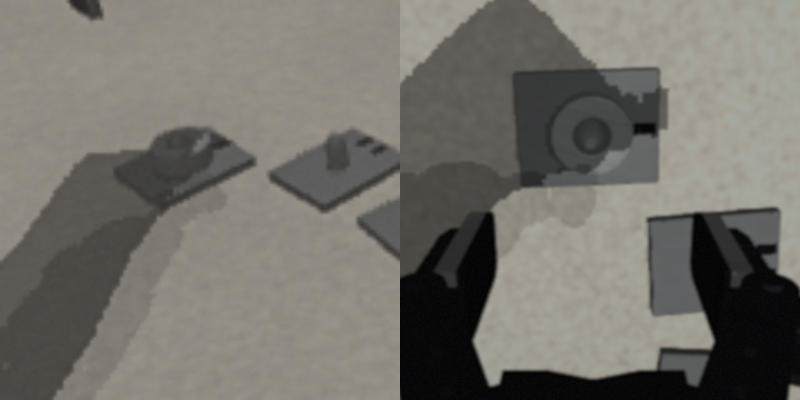

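View pics/t18.png

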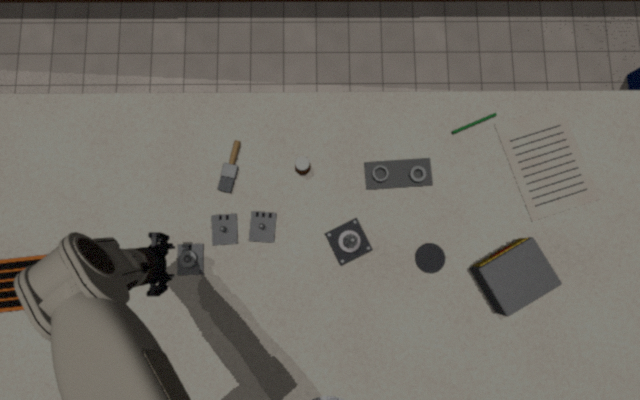

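The bushing lies flat: top at about 25 mm, slope under 0.007, and its centre within 2 mm of the post. The tray bushings, jar and brush are at the same pixels as at the start, and the gripper is clear.

```bash
python3 -c "
from workcell import order
print(order.job_done())"
```

```text
the job is handed in; nothing more can be done
None
```

The bushing from the round plate was sized as size 1 and now sits fully down on the one-bar post. I handed the job in at 27 s of the 59 s allowed.

- **Sizing:** The bore measured 21 mm. The bushing passed the sprung balls at about 4 N and stopped firmly on its step. I held it there for about 1 s at roughly 14 N net (12.1–12.3 N read, plus 1.8 N for the bushing's weight). No reading came near 21 N. One dark line showed just below the bushing.
- **Last checks:** The bushing stands within about 2 mm of the post's axis. Its top is at about 25 mm where 26 mm is expected, and its tilt is under 0.01 rad. The tray bushings, jar and brush are at the same pixels in the top view as at the start. The gripper is about 13 cm clear and touching nothing.

Some things did not agree:
- **TCP height:** The reported TCP height did not match the fingertips. The cameras put them about 31 mm behind the TCP, not 11 mm ahead as stated. My first grasp therefore closed on air above the bushing, touching nothing, and I worked from the camera heights after that.
- **Opening reading:** The gripper read about 43 mm on the 46 mm ring.
- **Seat height:** When seated, the ring's top measured about 5.5 mm below the taper's tip instead of the expected 4.5 mm, inside the 3 mm tolerance.
- **Tool tilt:** Pressing left the tool tilted by about 0.04 rad. The bushing still settled flat once released.

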